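Load the carriages onto the curved guide rail

ROBOT

A 6-joint arm with a two-finger parallel gripper is mounted at the origin on a cart in front of the work surface, level with it; the furniture and walls round the work are solid. World frame = base frame: x ahead of the robot, y to its left, z up, the work surface at z = 0. Lengths are in m, angles in rad, forces in N, time in s.
With the tool pointing down it reaches from about 0.25 to 0.775 m from the base axis. Payload 8.9 kg.
Tool frame: the origin (TCP) lies on the mounting face of the last link; the fingertips stand 173 mm ahead of it and the grasp point (between the pads) lies 155 mm ahead of it; z points along the fingers, y is the line along which they close (so a half turn about z gives the same grasp; the last joint's range is limited). The gripper opens to 85 mm and grips with 20 to 120 N. Pads are 22 mm wide; open, the fingers measure 114 mm over their backs; the gripper's body (76 mm by 85 mm) begins 54 mm behind the grasp point. The pads swing forward as they close: fully open they stand 13 mm farther back than shut.
Start: joints at [1.172, 0.291, -0.153, 1.127, 0, 1.431], TCP at [0.135, 0.507, 0.405] pointing down, gripper open.
Joint ranges: [-2.52, 2.52], [-0.91, 1.74], [-1.3, 1.37], [-1.96, 2.02], [-1.52, 1.47], [-3.14, 3.14]. Speed limits (rad/s): [2.22, 2.22, 2.79, 3.14, 3.14, 3.14].

INTERFACE

Orientations are given as a 3x3 rotation matrix whose columns are the frame's x, y, z axes.
In Python, from plant import state, grab_frame, camera_model, close_job, find_in gives the robot as it stands. The module is installed in compiled form; this text tells all that it offers.
- The arm moves only by the tool send_rows, never from a script. Its argument "commands" is a list of rows, each a list of 7 numbers: the shift along the tool's x, y, z scaled (see below), then the turn, a rotation vector about the tool's x, y, z scaled (see below), then the opening, from -1 (shut) to 1 (fully open). A call has 1 to 8 rows; each row shifts and turns the commanded pose from where the row before left it, along the tool's axes as they then stand; what a row does not reach is not made up. The controller multiplies each number of a shift by 0.2 m and each number of a turn by 5 degrees. A row lasts 1/12 s, in which the tool goes at most 41.7 mm and 7.16 degrees, less where a joint would pass 70% of its speed; a pose out of reach is approached as far as the arm can. A call with a number of a shift or a turn outside -1 to 1 is refused whole. A call with a gripper value outside its range is refused whole. The fingers move at their own pace and stop on an object; "squeeze" is the grip in N (left out, the last holds). Time passes only in rows, so rows that do not move let the fingers close. It gives the time, the measured TCP pose, the force, the opening and the grip force at its end, in the units of the state.
- state(): the state, without advancing time (a new reading comes with each control period).
- grab_frame(name): name is "scene" or "side" or "wrist"; returns the picture (420x560x3 uint8, blue, green, red); there is no depth.
- camera_model(name): a dict with "intrinsics" (3x3 intrinsics, pixels), "extrinsics" (4x4, takes a point from camera to world coordinates); the wrist camera has in their place "mount" (4x4, takes a point from camera to tool coordinates, whose origin is the TCP and whose axes are the flange's). Camera axes: x right, y up, looking along -z (the intrinsics and any distortion apply to the point x, -y, -z); pixel columns grow to the right and rows downward; lengths in m; the calibration is good to about 2 mm. A picture is of the moment at which its call begins: read the wrist's pose just before it. camera_model takes no time and is no camera call.
- close_job(): hands the job in; it is judged then, once.
Trained networks look in the newest picture that a camera, given by its name, has taken for a name from the list of things; names that differ only in an ending like _2 or _b are one class to them, and where a whole thing is asked for, a point or a joint stands for the part that bears it (a point fixed in the world has none). Each returns a list of dicts, best first, with "p" (0 to 1); they miss things now and then, are a little off and sometimes report something else, mostly with a low value. They report only what shows in the picture. A call takes as long as a camera call.
- find_in(camera, name): "centre" ([x, y, z] in m, in the coordinates of the camera as it stood for that picture, good to about 4 mm: the middle of the surface that is visible of it).
The state is a dict: "t": time; "qpos": joint angles; "qd": joint speeds; "joint_efforts": joint torques, N m; "tcp_pos": TCP position; "orientation": TCP orientation; "wrist_force": force on the tool from outside, world axes, zero at the start; "wrist_torque": the same for the moment, N m; "grip_width": finger opening in m; "gripper_force": force on a finger pad.
Only numpy, scipy, OpenCV 4.12 (cv2) and the standard library are available. Lean on these libraries where they do the work, as an engineer would, in place of code of your own. Each camera call takes 0.05 s, during which the arm holds its last target. There are 200 camera calls.

TASK

Swing the keeper at the free tip of the curved guide rail in line with the rod, then take every carriage out of the wooden rack, thread it onto the rod and slide it round the bend until it hangs wholly on the straight part between the bend and the stop collar. In the rack a carriage can only be gripped over its two bore mouths, which blocks threading: you will need to stand it on the bench and take it again across its sides. Finally swing the keeper back square across the tip; leave the glue bottle, tape roll and pliers alone.

Things in the scene. Friction and masses are not known exactly. Their poses are not given: they have to be found in the camera images.
- rail: Fixed bent rail of 10 mm steel rod, axis level, 115 mm up. Origin: on the bench below the free tip; z up. In its frame the rod runs from the tip 30 mm along +y, then a quarter circle of 90 mm centre-line radius about (90, 30) mm to (90, 120), then straight along +x to the 22 mm stop collar at (190, 120). A post 42 mm behind the collar's face (foot plate 100 x 90 x 14 mm) alone carries it.
- rail_tip (a point): Free tip of the rod, on the rod axis, also the keeper's pivot; axes as the rail's.
- rail_bend_end (a point): Point on the rod axis where the bend ends and the straight parking part begins; axes as the rail's, +x along the rod towards the stop collar.
- rail_stop (a point): Point on the rod axis at the face of the stop collar, 100 mm beyond rail_bend_end; axes as the rail's.
- keeper (a joint): Keeper: 9 mm round dark steel pin, 44 mm long from its vertical pivot at the rod tip, level with the rod. 0 = in line with the rod (pointing to the rail's -y: a bore slides over it onto the rod); grows counter-clockwise from above to 1.57 = square across the tip, pointing to the rail's +x (closed). Stays where left; about 0.04 N m to turn. Starts at 1.0 to 1.57.
- keeper_end (a point): The free end of the keeper pin, 44 mm from the pivot, on its axis.
- rack: Fixed plywood rack: floor plate 116 (x) by 160 (y) by 6 mm; four fences 5 mm thick, 50 mm long (x), rising to 60 mm above the bench, at y -77, -26, +26, +77 mm: three bays 46 mm wide, open at both x ends. Origin: centre of its underside, on the bench. No room for fingers beside a carriage's head in a bay; from above it can be gripped along the bay only.
- carriage_a: Carriage a: one of 2 or 3 alike (absent: None), aluminium, 160 g. Head 24 mm long (x), 32 mm wide (y), from 21 to 55 mm above the underside, 17 mm bore through it along x, bore axis 38 mm up; web 24 x 26 mm; foot 28 (x) by 42 (y) by 10 mm. Bottom-heavy: hangs upright on the rod. Origin: centre of underside, z up, x along the bore. Starts standing in a rack bay, bore along the bay.
- carriage_b: Carriage b: one of 2 or 3 alike (absent: None), aluminium, 160 g. Head 24 mm long (x), 32 mm wide (y), from 21 to 55 mm above the underside, 17 mm bore through it along x, bore axis 38 mm up; web 24 x 26 mm; foot 28 (x) by 42 (y) by 10 mm. Bottom-heavy: hangs upright on the rod. Origin: centre of underside, z up, x along the bore. Starts standing in a rack bay, bore along the bay.
- carriage_c: Carriage c: one of 2 or 3 alike (absent: None), aluminium, 160 g. Head 24 mm long (x), 32 mm wide (y), from 21 to 55 mm above the underside, 17 mm bore through it along x, bore axis 38 mm up; web 24 x 26 mm; foot 28 (x) by 42 (y) by 10 mm. Bottom-heavy: hangs upright on the rod. Origin: centre of underside, z up, x along the bore. Starts standing in a rack bay, bore along the bay.
- bore_a (a point): Centre of the bore of carriage a, 38 mm above its underside; axes as the carriage's.
- bore_b (a point): Centre of the bore of carriage b, 38 mm above its underside; axes as the carriage's.
- bore_c (a point): Centre of the bore of carriage c, 38 mm above its underside; axes as the carriage's.
- pole_foot (a point): Foot of a fixed chrome pole, 11 mm thick and 680 mm high on an 85 mm round base 14 mm high, between rack and rail: keep arm and gripper clear of it; move between rail and rack on the robot's side of it.
- glue_bottle_1: Bystander: white glue bottle with a red tip, 48 mm diameter, 120 mm high, standing far behind the rack; origin at the underside.
- tape_roll_1: Bystander: roll of masking tape lying flat, 104 mm across, 25 mm high, left of the rail; origin at the underside.
- pliers_1: Bystander: red pliers lying flat, 51 x 134 x 11 mm, left of the rail near the bench's front edge; origin at the underside.

How it is judged:
By the outcome, as a careful person would: the job done as asked, in the order asked, and still so for the second after the job is handed in, with the robot touching nothing.
Of carriage_a, carriage_b, carriage_c only 2 to 3 are there at a start; the rules pass over those that are not, and their reading is None.
At some moment in a run one of carriage_a, carriage_b, carriage_c may be knocked a few centimetres aside while the robot is not near it.
It also fails if it takes over 210 s, if anything falls off the work surface, if the arm or the gripper's body presses on something with over 40 N, if the wrist force passes 120 N, or if a joint passes its speed limit or range.

## Working session

There is one attempt and no reset: what is moved stays moved. The work goes in short steps, Python scripts to look and compute and a tool call to move; the robot and the scene stay as the last step left them, time stands still between calls to the robot, and variables do not carry over. Pictures are saved under pics/ and viewed, at most 14 in all, crops included, and the job is handed in when it is done.

Besides the shell and the picture viewer there is one more tool, called after ">>>" by a JSON object that holds its "method" and its "body". send_rows: Moves the arm, as the interface text tells. Its arguments: {"type":"object","properties":{"commands":{"type":"array","items":{"type":"array","items":{"type":"number"}}},"squeeze":{"type":"number"}},"required":["commands"]}

```bash
mkdir -p pics; ls
cat > h.py <<'E'
import numpy as np, cv2
from plant import state, grab_frame, camera_model, close_job, find_in
def T(cam):
    m=camera_model(cam)
    if cam!='wrist': return np.array(m['extrinsics'])
    s=state(); W=np.eye(4); W[:3,:3]=s['orientation']; W[:3,3]=s['tcp_pos']
    return W@np.array(m['mount'])
def find(cam,name,X=None,n=5):
    X=T(cam) if X is None else X
    return [(np.round((X@np.r_[d['centre'],1])[:3],4),round(d['p'],2)) for d in find_in(cam,name)[:n]]
def snap(cam,fn):
    X=T(cam); im=grab_frame(cam); cv2.imwrite('pics/'+fn,im); return X,im
def proj(cam,P,X=None):
    X=T(cam) if X is None else X
    m=camera_model(cam); K=np.array(m['intrinsics'])
    p=np.linalg.inv(X)@np.r_[P,1]; q=K@np.array([p[0],-p[1],-p[2]]); return q[:2]/q[2]
def ray(cam,uv,z,X=None):
    X=T(cam) if X is None else X
    K=np.array(camera_model(cam)['intrinsics']); d=np.linalg.inv(K)@np.r_[uv,1]
    d=X[:3,:3]@np.array([d[0],-d[1],-d[2]]); o=X[:3,3]
    return o+d*(z-o[2])/d[2]
E
python3 - <<'E'
from h import *
np.set_printoptions(suppress=True,precision=4)
for c in ['scene','side','wrist']:
    X,im=snap(c,c+'0.png'); m=camera_model(c); print(c,X,{k:v for k,v in m.items() if k not in('extrinsics',)})
    for n in ['carriage_a','rack','rail','keeper','keeper_end','rail_tip','rail_stop','rail_bend_end','pole_foot','bore_a']:
        print(n,find(c,n,X))
a=[cv2.imread(f'pics/{c}0.png') for c in('scene','side')]
print(state())
E
```

```text
pics
scene [[ 0.7236  0.4532 -0.5206  0.0473]
 [-0.6902  0.4795 -0.542  -0.473 ]
 [ 0.004   0.7515  0.6597  0.7161]
 [ 0.      0.      0.      1.    ]] {'intrinsics': array([[396.1424,   0.    , 281.8397],
       [  0.    , 396.1424, 208.6123],
       [  0.    ,   0.    ,   1.    ]])}
carriage_a [(array([ 0.4341, -0.2285,  0.0588]), 0.91)]
rack [(array([ 0.4231, -0.1899,  0.0078]), 0.93), (array([ 0.4361, -0.224 ,  0.0511]), 0.59), (array([0.4523, 0.1592, 0.1185]), 0.18)]
rail [(array([0.6288, 0.2955, 0.0205]), 0.93), (array([0.4517, 0.1618, 0.1195]), 0.35)]
keeper [(array([0.4527, 0.1632, 0.1181]), 0.44)]
keeper_end [(array([0.4521, 0.163 , 0.1149]), 0.49)]
rail_tip [(array([0.6258, 0.2888, 0.0178]), 0.89)]
rail_stop [(array([0.6205, 0.2867, 0.0193]), 0.92)]
rail_bend_end [(array([0.622 , 0.2936, 0.0184]), 0.88)]Traceback (most recent call last):
  File "<stdin>", line 6, in <module>
  File "h.py", line 10, in find
    return [(np.round((X@np.r_[d['centre'],1])[:3],4),round(d['p'],2)) for d in find_in(cam,name)[:n]]
                                                                                ~~~~~~~^^^^^^^^^^
ValueError: it knows: bore, carriage, glue_bottle, keeper, keeper_end, pliers, rack, rail, rail_bend_end, rail_stop, rail_tip, tape_roll
```

View pics/scene0.png

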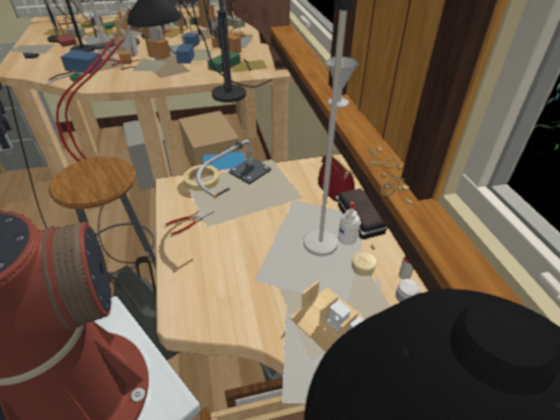

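The scene shows the rail (post at ~(250,170), tip at ~(205,188), keeper to ~(228,190)), the pole base at (320,242), and the rack at (330,318), partly hidden by a black thing.

Run:
```python
from h import *
np.set_printoptions(suppress=True,precision=4)
print('pole',ray('scene',(320,242),0.014))
for c in ['side','wrist']:
    X,im=snap(c,c+'0.png'); m=camera_model(c); print(c,X,m['intrinsics'].tolist())
    for n in ['carriage_a','rack','rail','keeper','keeper_end','bore_a']:
        print(n,find(c,n,X))
print(state())
```

```text
pole [ 0.5837 -0.0502  0.014 ]
side [[-0.9998  0.0121 -0.0178  0.5095]
 [-0.0214 -0.4815  0.8762  1.3776]
 [ 0.002   0.8764  0.4816  0.8379]
 [ 0.      0.      0.      1.    ]] [[545.1372315651552, 0.0, 281.03234427505237], [0.0, 545.1372315651552, 204.12395375109443], [0.0, 0.0, 1.0]]
carriage_a []
rack [(array([ 0.4407, -0.1974,  0.0017]), 0.69)]
rail [(array([0.6374, 0.307 , 0.0165]), 0.97)]
keeper []
keeper_end []
bore_a [(array([0.3959, 0.2395, 0.0002]), 0.16)]
wrist [[ 0.2567 -0.9145 -0.3127  0.0539]
 [ 0.9665  0.2429  0.083   0.5293]
 [-0.     -0.3235  0.9462  0.3736]
 [ 0.      0.      0.      1.    ]] [[333.39280873270934, 0.0, 283.317645674012], [0.0, 333.39280873270934, 211.73332269060793], [0.0, 0.0, 1.0]]
carriage_a []
rack []
rail []
keeper []
keeper_end []
bore_a []
{'t': 1.15, 'qpos': array([ 1.1717,  0.2907, -0.1534,  1.1267,  0.    ,  1.4315]), 'qd': array([-0.0011,  0.0001, -0.0004, -0.0015, -0.0004,  0.0003]), 'joint_efforts': array([  0.0007, -53.7028,  33.165 ,   0.0015,  -0.0003,  -0.    ]), 'tcp_pos': array([0.1349, 0.5074, 0.4047]), 'orientation': array([[-0.9664,  0.2569, -0.    ],
       [ 0.2569,  0.9664,  0.    ],
       [ 0.    ,  0.    , -1.    ]]), 'wrist_force': array([-0.0393,  0.5802,  0.3986]), 'wrist_torque': array([-0.0397,  0.0205, -0.0213]), 'gripper_force': 0.0, 'grip_width': 0.08536084706581944}
```

View pics/side0.png

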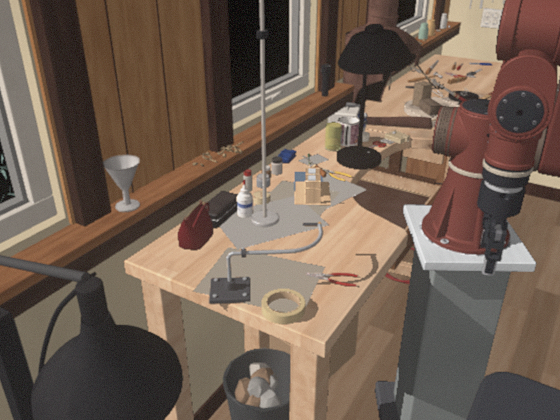

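View pics/wrist0.png

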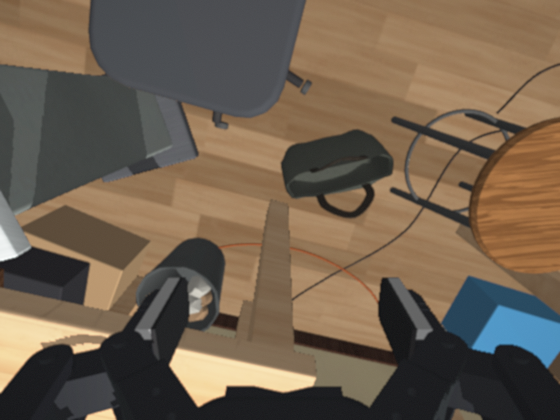

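The side picture shows the rail: post at (230,288), bend at (320,235), keeper near (310,224), and the pole at (265,218). The rack is at (312,190). The wrist camera sees only the floor. Next I write a planner and move over the rail for a close look.

```bash
cat >> h.py <<'E'
import json
from scipy.spatial.transform import Rotation as Rn
def Rdown(th):
    th=np.radians(th); c,s=np.cos(th),np.sin(th)
    return np.array([[c,s,0],[s,-c,0],[0,0,-1.]])
def plan(wps,start=None,dmax=0.035,dec=3):
    """wps: list of (x,y,z,theta_deg,grip[,extra hold rows][,dmax]); prints rows in tool units, blocks of 8"""
    s=state(); p=np.array(s['tcp_pos']); R=np.array(s['orientation'])
    if start is not None: p=np.array(start[:3],float); R=Rdown(start[3])
    rows=[]
    for w in wps:
        tgt=np.array(w[:3]); Rt=Rdown(w[3]); g=w[4]; hold=w[5] if len(w)>5 else 0; dm=w[6] if len(w)>6 else dmax
        rv=Rn.from_matrix(R.T@Rt).magnitude(); n=max(1,int(np.ceil(max(np.linalg.norm(tgt-p)/dm,np.degrees(rv)/4.95)-1e-6)))
        for i in range(n):
            k=n-i
            d=R.T@((tgt-p)/k); r=Rn.from_matrix(R.T@Rt).as_rotvec()/k
            a=np.round(d/0.2,dec); b=np.round(np.degrees(r)/5,dec)
            rows.append([*a,*b,g]); p=p+R@(a*0.2); R=R@Rn.from_rotvec(np.radians(b*5)).as_matrix()
        rows+= [[0]*6+[g]]*hold
    rows=[[float(v)+0.0 if v else 0 for v in r] for r in rows]
    print(len(rows),'rows')
    for i in range(0,len(rows),8): print(json.dumps(rows[i:i+8]).replace(' ',''))
E
python3 -c "
from h import *
plan([(0.42,0.2,0.45,180,1,2)])"
```

```text
15 rows
[[-0.136,-0.086,-0.017,0,0,-0.229,1.0],[-0.135,-0.089,-0.017,0,0,-0.229,1.0],[-0.133,-0.091,-0.017,0,0,-0.229,1.0],[-0.131,-0.094,-0.018,0,0,-0.229,1.0],[-0.129,-0.097,-0.017,0,0,-0.229,1.0],[-0.127,-0.099,-0.018,0,0,-0.229,1.0],[-0.125,-0.102,-0.017,0,0,-0.229,1.0],[-0.123,-0.104,-0.018,0,0,-0.229,1.0]]
[[-0.121,-0.107,-0.017,0,0,-0.229,1.0],[-0.119,-0.109,-0.018,0,0,-0.229,1.0],[-0.116,-0.111,-0.017,0,0,-0.229,1.0],[-0.114,-0.114,-0.018,0,0,-0.229,1.0],[-0.112,-0.116,-0.017,0,0,-0.229,1.0],[0,0,0,0,0,0,1.0],[0,0,0,0,0,0,1.0]]
```

>>> {"method": "send_rows", "body": {"commands": [[-0.136,-0.086,-0.017,0,0,-0.229,1],[-0.135,-0.089,-0.017,0,0,-0.229,1],[-0.133,-0.091,-0.017,0,0,-0.229,1],[-0.131,-0.094,-0.018,0,0,-0.229,1],[-0.129,-0.097,-0.017,0,0,-0.229,1],[-0.127,-0.099,-0.018,0,0,-0.229,1],[-0.125,-0.102,-0.017,0,0,-0.229,1],[-0.123,-0.104,-0.018,0,0,-0.229,1]]}}

```text
t: 1.82
tcp_pos: [0.3111, 0.317, 0.4328]
orientation: [[-0.995, 0.099, 0.0], [0.099, 0.995, 0.0], [-0.0, 0.0, -1.0]]
wrist_force: [0.2, 1.6, 1.1]
grip_width: 0.0858
gripper_force: 0.0
```

>>> {"method": "send_rows", "body": {"commands": [[-0.121,-0.107,-0.017,0,0,-0.229,1],[-0.119,-0.109,-0.018,0,0,-0.229,1],[-0.116,-0.111,-0.017,0,0,-0.229,1],[-0.114,-0.114,-0.018,0,0,-0.229,1],[-0.112,-0.116,-0.017,0,0,-0.229,1],[0,0,0,0,0,0,1],[0,0,0,0,0,0,1]]}}

```text
t: 2.4
tcp_pos: [0.4208, 0.199, 0.4499]
orientation: [[-1.0, 0.003, 0.0], [0.003, 1.0, 0.0], [-0.0, 0.0, -1.0]]
wrist_force: [-0.2, 0.6, 0.9]
grip_width: 0.0852
gripper_force: 0.0
```

Run:
```python
from h import *
X,im=snap('wrist','w1.png')
s=state();print(s['t'],s['tcp_pos'])
for n in ['rail','keeper','keeper_end','rail_tip','rail_stop','rail_bend_end']: print(n,find('wrist',n,X))
```

```text
2.45 [0.42005232 0.19969797 0.44978155]
rail [(array([0.609 , 0.2845, 0.1153]), 0.81)]
keeper [(array([0.4517, 0.1683, 0.121 ]), 0.63)]
keeper_end [(array([0.4542, 0.1696, 0.1133]), 0.67)]
rail_tip [(array([0.6098, 0.2893, 0.1168]), 0.7), (array([0.4533, 0.1657, 0.1226]), 0.19)]
rail_stop []
rail_bend_end [(array([0.6098, 0.2884, 0.1167]), 0.93)]
```

View pics/w1.png

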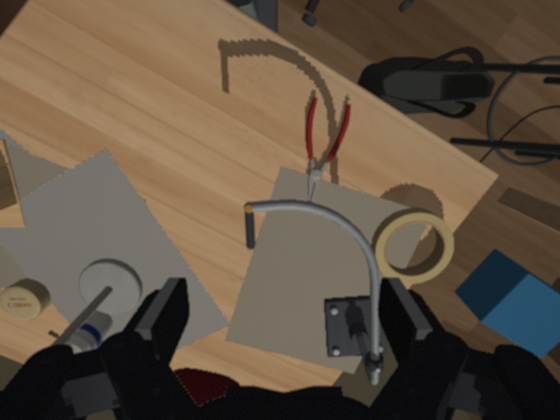

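The picture shows the rod tip at (249,207), keeper end at (250,246), bend apex at ~(345,225), and straight to (376,360), with the post plate at (350,325). I enlarge it to pick the rod edges.

Run:
```python
import cv2
im=cv2.imread('pics/w1.png')[190:390,235:400]
cv2.imwrite('pics/w1c.png',cv2.resize(im,None,fx=3,fy=3,interpolation=cv2.INTER_CUBIC))
```

```text
(no output)
```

View pics/w1c.png

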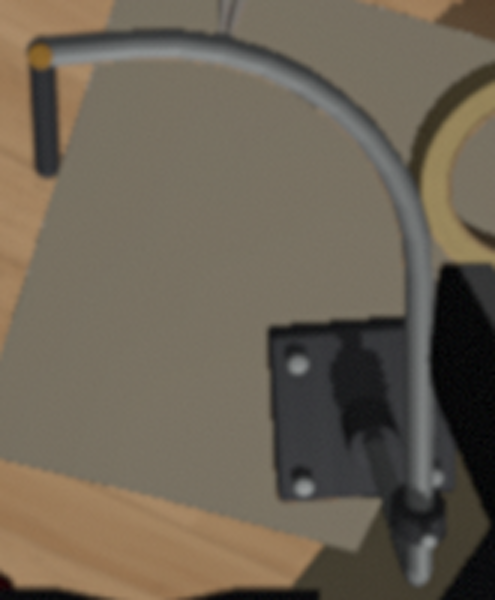

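The enlarged crop shows the tip pivot at (40,54), keeper end at (48,174), and collar face at ~(421,490) in crop pixels. I fit the rail pose to centre-line picks.

Run:
```python
from h import *
from scipy.optimize import least_squares
X=T('wrist')
P=np.array([(40,54),(100,49),(160,44),(220,48),(270,66),(320,97),(365,143),(400,198),(417,245),(421,320),(423,400),(421,470),(421,490)],float)
W=np.array([ray('wrist',(u/3+235-.33,v/3+190-.33),0.115,X)[:2] for u,v in P])
t=np.linspace(0,np.pi/2,200)
C=np.r_[np.c_[np.zeros(100),np.linspace(0,30,100)],np.c_[90-90*np.cos(t),30+90*np.sin(t)],np.c_[np.linspace(90,190,200),np.full(200,120)]]/1000
def res(q,full=False):
    c,s=np.cos(q[2]),np.sin(q[2]); L=(W-q[:2])@np.array([[c,-s],[s,c]])
    d=np.linalg.norm(L[:,None]-C[None],axis=2).min(1)
    return np.r_[d, L[0]-C[0], .5*(L[-1]-C[-1])]
r=least_squares(res,[W[0,0],W[0,1],0]); print(r.x,np.round(r.fun*1000,1))
ke=ray('wrist',(48/3+235,174/3+190),0.115,X)[:2]; kv=ke-r.x[:2]; print(kv,np.linalg.norm(kv),np.arctan2(kv[1],kv[0])-r.x[2]+np.pi/2)
```

```text
[0.43577173 0.16650193 0.1033992 ] [ 0.2  0.1  0.2  0.9  0.3  1.   2.   1.3  0.4  0.8  1.1  0.1  0.2 -0.2
  0.9 -2.4 -0.1]
[0.04214272 0.00248063] 0.042215669397032515 1.5261918887541628
```

Rail pose: tip (0.436, 0.1665), yaw ≈ 0.103, keeper at about 1.53. Next I swing the keeper with the closed fingertips.

```bash
cat >> h.py <<'E'
TIP=np.array([0.4358,0.1665]); YAW=0.1034
def rl(x,y,tip=None,yaw=None):
    tip=TIP if tip is None else tip; yaw=YAW if yaw is None else yaw
    c,s=np.cos(yaw),np.sin(yaw); return tuple(tip+np.array([c*x-s*y,s*x+c*y])/1000)
E
python3 - <<'E'
from h import *
z=0.278; th=185.9
w=[(*rl(33,27),0.36,th,-1,1),(*rl(33,27),z,th,-1,1,0.025)]
for x,y in [(33,8),(31,-14),(23,-29),(16,-32.5)]: w.append((*rl(x,y),z,th,-1,0,0.012))
w[-1]=w[-1][:5]+(1,0.012)
w+=[(*rl(22,-32.5),z,th,-1,0),(*rl(22,-32.5),0.36,th,-1,0),(*rl(-10,-60),0.42,th,1,2)]
plan(w)
E
```

```text
26 rows
[[-0.077,-0.007,0.15,0,0,-0.388,-1.0],[-0.077,-0.009,0.15,0,0,-0.388,-1.0],[-0.077,-0.012,0.15,0.001,0,-0.388,-1.0],[0,0,0,0,0,0,-1.0],[0,0,0.102,0,0,0,-1.0],[0,0,0.103,0,0,0,-1.0],[0,0,0.102,0,0,0,-1.0],[0,0,0.103,0,0,0,-1.0]]
[[0,0,0,0,0,0,-1.0],[0,-0.048,0,0,0,0,-1.0],[0,-0.047,0,0,0,0,-1.0],[0.005,-0.055,0,0,0,0,-1.0],[0.004,-0.055,0,0,0,0,-1.0],[0.02,-0.038,0,0,0,0,-1.0],[0.02,-0.037,0,0,0,0,-1.0],[0.035,-0.018,0,0,0,0,-1.0]]
[[0,0,0,0,0,0,-1.0],[-0.03,0,0,0,0,0,-1.0],[0,0,-0.137,0,0,0,-1.0],[0,0,-0.137,0,0,0,-1.0],[0,0,-0.136,0,0,0,-1.0],[0.053,-0.046,-0.1,0,0,0,1.0],[0.054,-0.046,-0.1,0,0,0,1.0],[0.053,-0.045,-0.1,0,0,0,1.0]]
[[0,0,0,0,0,0,1.0],[0,0,0,0,0,0,1.0]]
```

>>> {"method": "send_rows", "body": {"commands": [[-0.077,-0.007,0.15,0,0,-0.388,-1],[-0.077,-0.009,0.15,0,0,-0.388,-1],[-0.077,-0.012,0.15,0,0,-0.388,-1],[0,0,0,0,0,0,-1],[0,0,0,0,0,0,-1],[0,0,0,0,0,0,-1],[0,0,0,0,0,0,-1],[0,0,0,0,0,0,-1]], "squeeze": 40}}

```text
t: 3.42
tcp_pos: [0.4662, 0.1964, 0.3614]
orientation: [[-0.995, -0.102, 0.002], [-0.102, 0.995, 0.001], [-0.002, 0.0, -1.0]]
wrist_force: [0.0, 0.0, -0.4]
grip_width: 0.0001
gripper_force: 0.0
```

>>> {"method": "send_rows", "body": {"commands": [[0,0,0.102,0,0,0,-1],[0,0,0.103,0,0,0,-1],[0,0,0.102,0,0,0,-1],[0,0,0.103,0,0,0,-1],[0,0,0,0,0,0,-1]]}}

```text
t: 3.83
tcp_pos: [0.4649, 0.1959, 0.2758]
orientation: [[-0.995, -0.101, -0.004], [-0.101, 0.995, -0.001], [0.004, -0.001, -1.0]]
wrist_force: [-1.0, -0.2, -0.3]
grip_width: 0.0001
gripper_force: 0.0
```

>>> {"method": "send_rows", "body": {"commands": [[0,-0.048,0,0,0,0,-1],[0,-0.047,0,0,0,0,-1],[0.005,-0.055,0,0,0,0,-1],[0.004,-0.055,0,0,0,0,-1],[0.02,-0.038,0,0,0,0,-1],[0.02,-0.037,0,0,0,0,-1],[0.035,-0.018,0,0,0,0,-1],[0,0,0,0,0,0,-1]]}}

```text
t: 4.5
tcp_pos: [0.4549, 0.1339, 0.2782]
orientation: [[-0.995, -0.1, 0.001], [-0.1, 0.995, -0.001], [-0.0, -0.001, -1.0]]
wrist_force: [1.1, 0.7, -0.1]
grip_width: 0.0
gripper_force: 0.0
```

>>> {"method": "send_rows", "body": {"commands": [[-0.03,0,0,0,0,0,-1],[0,0,-0.137,0,0,0,-1],[0,0,-0.137,0,0,0,-1],[0,0,-0.136,0,0,0,-1],[0.053,-0.046,-0.1,0,0,0,1],[0.054,-0.046,-0.1,0,0,0,1],[0.053,-0.045,-0.1,0,0,0,1],[0,0,0,0,0,0,1]]}}

```text
t: 5.17
tcp_pos: [0.4323, 0.1046, 0.4232]
orientation: [[-0.995, -0.101, 0.004], [-0.101, 0.995, -0.0], [-0.004, -0.001, -1.0]]
wrist_force: [1.1, -0.0, 0.8]
grip_width: 0.0483
gripper_force: 0.0
```

Run:
```python
from h import *
X,im=snap('wrist','w2.png')
s=state();print(s['t'],s['tcp_pos'],np.degrees(np.arctan2(s['orientation'][1,0],s['orientation'][0,0])))
np.save('X2.npy',X)
for q in [(0,0),(0,30),(90-63.6,30+63.6),(90,120),(190,120),(0,-44)]:
    p=proj('wrist',np.r_[rl(*q),0.115],X); print(q,p); cv2.circle(im,tuple(int(round(v*4)) for v in p),4,(0,0,255),-1,cv2.LINE_AA,2)
for n in ['keeper','keeper_end']: print(n,find('wrist',n,X))
cv2.imwrite('pics/w2o.png',im)
```

```text
5.2167 [0.43274047 0.10498934 0.42155201] -174.20429336319418
(0, 0) [352.92516545 209.19442365]
(0, 30) [387.18413163 209.14765667]
(26.4, 93.6) [454.81986277 236.79928882]
(90, 120) [471.23936212 297.50384432]
(190, 120) [454.04279816 378.58199752]
(0, -44) [302.69324254 209.26299535]
keeper [(array([0.435 , 0.1498, 0.1185]), 0.79)]
keeper_end [(array([0.4396, 0.1477, 0.1141]), 0.58)]
```

View pics/w2o.png

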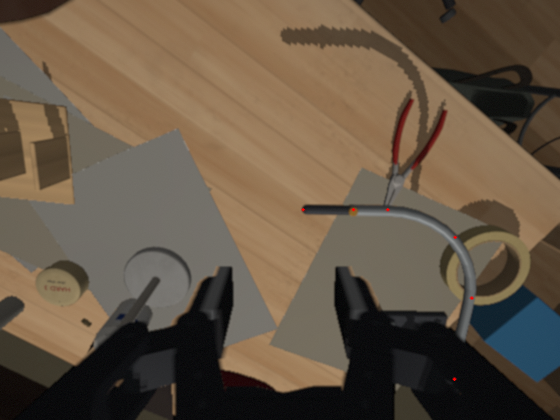

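The keeper now lies in line: the projected end at (303,209) sits on the pin's end, and the overlay follows the rod. Next I look at the rack.

>>> {"method": "send_rows", "body": {"commands": [[0.08,-0.16,0,0,0,0.6,1],[0.08,-0.16,0,0,0,0.6,1],[0,-0.17,0,0,0,0,1],[0,-0.17,0,0,0,0,1],[0,-0.17,0,0,0,0,1],[0,-0.17,0,0,0,0,1],[0,-0.17,0,0,0,0,1],[0,-0.17,0,0,0,0,1]]}}

```text
t: 5.98
tcp_pos: [0.4048, -0.1665, 0.4187]
orientation: [[-1.0, 0.003, -0.001], [0.003, 1.0, 0.001], [0.001, 0.001, -1.0]]
wrist_force: [1.3, -0.6, 0.8]
grip_width: 0.0857
gripper_force: 0.0
```

>>> {"method": "send_rows", "body": {"commands": [[0,-0.1,0,0,0,0,1],[0,0,0,0,0,0,1],[0,0,0,0,0,0,1]]}}

```text
t: 6.23
tcp_pos: [0.4049, -0.1857, 0.4185]
orientation: [[-1.0, 0.005, -0.002], [0.005, 1.0, 0.002], [0.002, 0.002, -1.0]]
wrist_force: [0.3, 0.3, -0.0]
grip_width: 0.0852
gripper_force: 0.0
```

Run:
```python
from h import *
X,im=snap('wrist','w3.png'); np.save('X3.npy',X)
s=state();print(s['t'],s['tcp_pos'],np.degrees(np.arctan2(s['orientation'][1,0],s['orientation'][0,0])))
for n in ['carriage_a','rack','bore_a']: print(n,find('wrist',n,X))
cv2.imwrite('pics/w3b.png',cv2.resize(im[60:360],None,fx=1.42,fy=1.42,interpolation=cv2.INTER_CUBIC))
```

```text
6.2833 [ 0.40484978 -0.18486031  0.41875847] 179.792399640453
carriage_a [(array([ 0.4394, -0.2739,  0.0599]), 0.67), (array([ 0.4342, -0.2222,  0.0616]), 0.56)]
rack [(array([ 0.4194, -0.2113,  0.0051]), 0.97), (array([ 0.4325, -0.2192,  0.0604]), 0.22)]
bore_a [(array([ 0.4342, -0.2215,  0.0588]), 0.91), (array([ 0.4321, -0.277 ,  0.066 ]), 0.89)]
```

View pics/w3b.png

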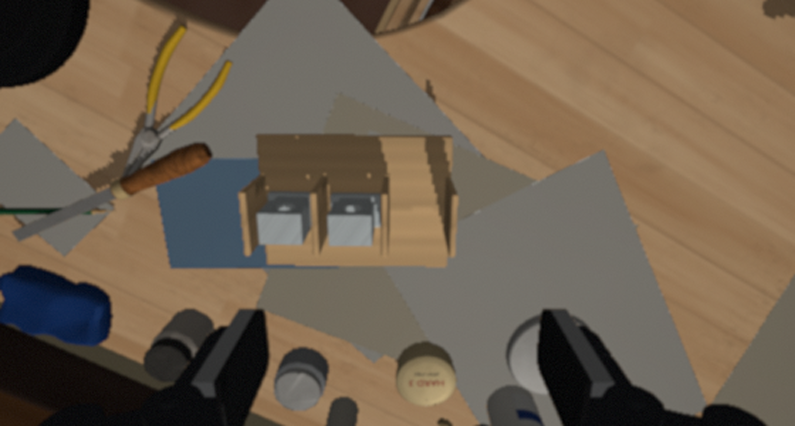

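Two carriages are in the rack, with top faces at enlarged pixels (282,228) and (352,229); the right bay is empty. I compute the positions.

Run:
```python
from h import *
X=np.load('X3.npy')
f=lambda u,v,z: ray('wrist',(u/1.42,v/1.42+60),z,X)[:2]
for n,pts in {'A':[(258,213),(309,213),(305,244),(258,244)],'B':[(329,214),(377,214),(374,245),(328,245)]}.items():
    q=np.array([f(*p,0.061) for p in pts]); print(n,np.round(q,4).tolist(),q.mean(0))
for p in [(258,136),(452,137),(447,267),(266,266)]: print('rack',f(*p,0.006))
for p in [(248,254),(316,252),(385,252),(453,254)]: print('fence far end',f(*p,0.06))
for p in [(261,177),(324,177),(386,177),(447,177)]: print('fence near end',f(*p,0.06))
```

```text
A [[0.4296, -0.2897], [0.4298, -0.2526], [0.4541, -0.2573], [0.4539, -0.2922]] [ 0.44186506 -0.27295388]
B [[0.4307, -0.2381], [0.4309, -0.2032], [0.4552, -0.206], [0.455, -0.2402]] [ 0.44292249 -0.22189419]
rack [ 0.38258522 -0.30065268]
rack [ 0.38417044 -0.1444362 ]
rack [ 0.49908673 -0.14552033]
rack [ 0.49724006 -0.30537194]
fence far end [ 0.46237202 -0.30086729]
fence far end [ 0.46102057 -0.24970063]
fence far end [ 0.46130179 -0.1979356 ]
fence far end [ 0.46321004 -0.14684573]
fence near end [ 0.4030053  -0.28512215]
fence near end [ 0.4032354 -0.2403512]
fence near end [ 0.40346195 -0.19627105]
fence near end [ 0.40368495 -0.15288264]
```

Run:
```python
from h import *
def rayd(c,uv):
    X=T(c);K=np.array(camera_model(c)['intrinsics']);d=np.linalg.inv(K)@np.r_[uv,1];return X[:3,3],X[:3,:3]@np.array([d[0],-d[1],-d[2]])
(o1,d1),(o2,d2)=rayd('scene',(530,335)),rayd('side',(375,30))
A=np.c_[d1,-d2]; s=np.linalg.lstsq(A,o2-o1,rcond=None)[0]; print('lamp top',o1+d1*s[0],o2+d2*s[1])
plan([(0.443,-0.222,0.30,90,1,1),(0.443,-0.222,0.203,90,1,1),(0.443,-0.222,0.203,90,-1,6)])
print('carry');plan([(0.443,-0.222,0.32,90,-1,1),(0.40,-0.1,0.32,120,-1),(0.42,0.02,0.32,185.9,-1,2),(0.42,0.02,0.21,185.9,-1,2)],start=(0.443,-0.222,0.203,90))
```

```text
lamp top [ 0.25505595 -0.483814    0.49145453] [ 0.2389551  -0.47851747  0.47631322]
31 rows
[[-0.01,-0.01,0.031,0,-0.001,0.946,1.0],[-0.011,-0.009,0.031,0,-0.001,0.946,1.0],[-0.012,-0.008,0.031,0,-0.001,0.946,1.0],[-0.012,-0.007,0.032,0,-0.001,0.946,1.0],[-0.013,-0.006,0.031,0,-0.001,0.946,1.0],[-0.013,-0.005,0.032,0,-0.001,0.946,1.0],[-0.014,-0.004,0.031,0,-0.001,0.946,1.0],[-0.014,-0.003,0.032,0,0,0.947,1.0]]
[[-0.014,-0.002,0.031,0,-0.001,0.946,1.0],[-0.014,-0.001,0.032,0,-0.001,0.947,1.0],[-0.014,0.001,0.031,0,0,0.946,1.0],[-0.014,0.002,0.032,0,-0.001,0.947,1.0],[-0.014,0.003,0.031,0,0,0.946,1.0],[-0.014,0.004,0.032,0,-0.001,0.947,1.0],[-0.013,0.005,0.031,0,0,0.946,1.0],[-0.013,0.006,0.032,0,-0.001,0.947,1.0]]
[[-0.012,0.007,0.031,0.001,-0.001,0.946,1.0],[-0.011,0.008,0.032,0,0,0.947,1.0],[-0.011,0.009,0.031,0.001,-0.001,0.946,1.0],[0,0,0,0,0,0,1.0],[0,0,0.162,0,0,0,1.0],[0,0,0.162,0,0,0,1.0],[0,0,0.161,0,0,0,1.0],[0,0,0,0,0,0,1.0]]
[[0,0,0,0,0,0,-1.0],[0,0,0,0,0,0,-1.0],[0,0,0,0,0,0,-1.0],[0,0,0,0,0,0,-1.0],[0,0,0,0,0,0,-1.0],[0,0,0,0,0,0,-1.0],[0,0,0,0,0,0,-1.0]]
carry
34 rows
[... 268 characters left out ...]
,0,-0.857,-1.0],[0.092,0.004,0,0,0,-0.857,-1.0],[0.092,0.01,0,0,0,-0.858,-1.0],[0.034,0.028,0,0,0,-0.941,-1.0],[0.031,0.03,0,0,0,-0.941,-1.0],[0.029,0.033,0,0,0,-0.942,-1.0],[0.026,0.035,0,0,0,-0.941,-1.0]]
[[0.023,0.037,0,0,0,-0.942,-1.0],[0.02,0.039,0,0,0,-0.941,-1.0],[0.016,0.04,0,0,0,-0.942,-1.0],[0.013,0.041,0,0,0,-0.941,-1.0],[0.01,0.042,0,0,0,-0.942,-1.0],[0.006,0.043,0,0,0,-0.941,-1.0],[0.003,0.043,0,0,0,-0.942,-1.0],[-0.001,0.044,0,0,0,-0.941,-1.0]]
[[-0.005,0.043,0,0,0,-0.942,-1.0],[-0.008,0.043,0,0,0,-0.941,-1.0],[0,0,0,0,0,0,-1.0],[0,0,0,0,0,0,-1.0],[0,0,0.137,0,0,0,-1.0],[0,0,0.138,0,0,0,-1.0],[0,0,0.138,0,0,0,-1.0],[0,0,0.137,0,0,0,-1.0]]
[[0,0,0,0,0,0,-1.0],[0,0,0,0,0,0,-1.0]]
```

>>> {"method": "send_rows", "body": {"commands": [[-0.01,-0.01,0.031,0,0,0.946,1],[-0.011,-0.009,0.031,0,0,0.946,1],[-0.012,-0.008,0.031,0,0,0.946,1],[-0.012,-0.007,0.032,0,0,0.946,1],[-0.013,-0.006,0.031,0,0,0.946,1],[-0.013,-0.005,0.032,0,0,0.946,1],[-0.014,-0.004,0.031,0,0,0.946,1],[-0.014,-0.003,0.032,0,0,0.947,1]]}}

```text
t: 7.1
tcp_pos: [0.4213, -0.2, 0.3695]
orientation: [[-0.786, 0.618, 0.0], [0.618, 0.786, 0.0], [-0.0, 0.0, -1.0]]
wrist_force: [0.4, 0.0, -0.9]
grip_width: 0.0851
gripper_force: 0.0
```

>>> {"method": "send_rows", "body": {"commands": [[-0.014,-0.002,0.031,0,0,0.946,1],[-0.014,-0.001,0.032,0,0,0.947,1],[-0.014,0.001,0.031,0,0,0.946,1],[-0.014,0.002,0.032,0,0,0.947,1],[-0.014,0.003,0.031,0,0,0.946,1],[-0.014,0.004,0.032,0,0,0.947,1],[-0.013,0.005,0.031,0,0,0.946,1],[-0.013,0.006,0.032,0,0,0.947,1]]}}

```text
t: 7.77
tcp_pos: [0.4373, -0.2162, 0.3191]
orientation: [[-0.242, 0.97, 0.0], [0.97, 0.242, 0.0], [0.0, 0.0, -1.0]]
wrist_force: [0.2, -0.1, 0.1]
grip_width: 0.0849
gripper_force: 0.0
```

>>> {"method": "send_rows", "body": {"commands": [[-0.012,0.007,0.031,0,0,0.946,1],[-0.011,0.008,0.032,0,0,0.947,1],[-0.011,0.009,0.031,0,0,0.946,1],[0,0,0,0,0,0,1],[0,0,0,0,0,0,1]]}}

```text
t: 8.18
tcp_pos: [0.4429, -0.2223, 0.3004]
orientation: [[-0.002, 1.0, -0.001], [1.0, 0.002, 0.0], [0.0, -0.001, -1.0]]
wrist_force: [-0.8, -0.3, 0.5]
grip_width: 0.0855
gripper_force: 0.0
```

Run:
```python
from h import *
X,im=snap('wrist','w4.png'); np.save('X4.npy',X)
s=state();print(s['t'],s['tcp_pos'],np.degrees(np.arctan2(s['orientation'][1,0],s['orientation'][0,0])),s['qpos'])
for n in ['carriage_a','bore_a']: print(n,find('wrist',n,X))
# overlay expected head-top outlines
for cx,cy in [(0.443,-0.222),(0.442,-0.274)]:
    q=[proj('wrist',(cx+a*.012,cy+b*.016,.061),X) for a,b in((1,1),(1,-1),(-1,-1),(-1,1))]
    cv2.polylines(im,[np.int32(np.round(np.array(q)*8))],True,(0,0,255),1,cv2.LINE_AA,3)
cv2.imwrite('pics/w4o.png',im)
```

```text
8.2333 [ 0.4428775  -0.22242971  0.30069728] 90.13943184007756 [-6.13080512e-01  3.23051207e-01 -4.01245063e-01  8.46668991e-01
  4.28992099e-05  9.55282259e-01]
carriage_a [(array([ 0.4424, -0.2207,  0.0578]), 0.67)]
bore_a [(array([ 0.4467, -0.2167,  0.0594]), 0.93), (array([ 0.4408, -0.2724,  0.0627]), 0.79)]
```

View pics/w4o.png

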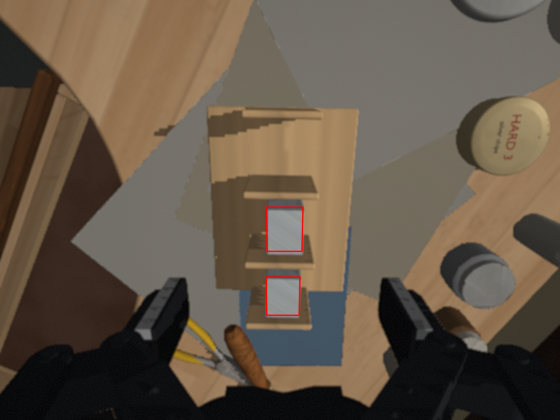

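The outlines match both head tops, at (285,230) and (283,297). I descend and grip the middle one.

>>> {"method": "send_rows", "body": {"commands": [[0,0,0.162,0,0,0,1],[0,0,0.162,0,0,0,1],[0,0,0.161,0,0,0,1],[0,0,0,0,0,0,1],[0,0,0,0,0,0,-1],[0,0,0,0,0,0,-1],[0,0,0,0,0,0,-1],[0,0,0,0,0,0,-1]], "squeeze": 50}}

```text
t: 9.0
tcp_pos: [0.4436, -0.2236, 0.2053]
orientation: [[0.001, 1.0, 0.003], [1.0, -0.001, -0.002], [-0.002, 0.003, -1.0]]
wrist_force: [0.4, 0.5, 0.1]
grip_width: 0.0388
gripper_force: 0.0
```

>>> {"method": "send_rows", "body": {"commands": [[0,0,0,0,0,0,-1],[0,0,0,0,0,0,-1],[0,0,0,0,0,0,-1]]}}

```text
t: 9.25
tcp_pos: [0.4433, -0.2234, 0.2049]
orientation: [[0.001, 1.0, 0.002], [1.0, -0.001, -0.001], [-0.001, 0.002, -1.0]]
wrist_force: [-0.4, 0.9, 8.9]
grip_width: 0.0231
gripper_force: 48.7
```

>>> {"method": "send_rows", "body": {"commands": [[0,0,-0.05,0,0,0,-1],[0,0,-0.14,0,0,0,-1],[0,0,-0.146,0,0,0,-1],[0,0,-0.147,0,0,0,-1],[0,0,-0.1,0,0,0,-1],[0.087,-0.031,0,0,0,-0.857,-1],[0.089,-0.024,0,0,0,-0.857,-1],[0.091,-0.017,0,0,0,-0.857,-1]]}}

```text
t: 9.92
tcp_pos: [0.4241, -0.1703, 0.3213]
orientation: [[-0.224, 0.975, 0.001], [0.975, 0.224, -0.001], [-0.001, 0.001, -1.0]]
wrist_force: [0.2, 1.3, -2.6]
grip_width: 0.0231
gripper_force: 49.6
```

>>> {"method": "send_rows", "body": {"commands": [[0.092,-0.011,0,0,0,-0.857,-1],[0.092,-0.004,0,0,0,-0.857,-1],[0.092,0.004,0,0,0,-0.857,-1],[0.092,0.01,0,0,0,-0.858,-1],[0.034,0.028,0,0,0,-0.941,-1],[0.031,0.03,0,0,0,-0.941,-1],[0.029,0.033,0,0,0,-0.942,-1],[0.026,0.035,0,0,0,-0.941,-1]]}}

```text
t: 10.58
tcp_pos: [0.4055, -0.066, 0.3209]
orientation: [[-0.755, 0.656, 0.001], [0.656, 0.755, -0.0], [-0.001, 0.0, -1.0]]
wrist_force: [-0.3, -0.0, -1.6]
grip_width: 0.0232
gripper_force: 49.6
```

>>> {"method": "send_rows", "body": {"commands": [[0.023,0.037,0,0,0,-0.942,-1],[0.02,0.039,0,0,0,-0.941,-1],[0.016,0.04,0,0,0,-0.942,-1],[0.013,0.041,0,0,0,-0.941,-1],[0.01,0.042,0,0,0,-0.942,-1],[0.006,0.043,0,0,0,-0.941,-1],[0.003,0.043,0,0,0,-0.942,-1],[-0.001,0.044,0,0,0,-0.941,-1]]}}

```text
t: 11.25
tcp_pos: [0.417, 0.0023, 0.3209]
orientation: [[-0.998, 0.059, 0.0], [0.059, 0.998, -0.0], [-0.0, -0.0, -1.0]]
wrist_force: [0.7, 0.5, -1.2]
grip_width: 0.0232
gripper_force: 49.6
```

>>> {"method": "send_rows", "body": {"commands": [[-0.005,0.043,0,0,0,-0.942,-1],[-0.008,0.043,0,0,0,-0.941,-1],[0,0,0,0,0,0,-1],[0,0,0.137,0,0,0,-1],[0,0,0.137,0,0,0,-1],[0,0,0.137,0,0,0,-1],[0,0,0.137,0,0,0,-1],[0,0,0,0,0,0,-1]]}}

```text
t: 11.92
tcp_pos: [0.418, 0.0189, 0.2075]
orientation: [[-0.995, -0.099, -0.006], [-0.099, 0.995, 0.001], [0.006, 0.001, -1.0]]
wrist_force: [-2.5, -0.2, -2.9]
grip_width: 0.0234
gripper_force: 49.4
```

Run:
```python
from h import *
s=state();print(s['t'],s['tcp_pos'],np.degrees(np.arctan2(s['orientation'][1,0],s['orientation'][0,0])),s['wrist_force'],s['grip_width'])
```

```text
11.9167 [0.41803785 0.01889213 0.20751396] -174.34322147217782 [-2.52625952 -0.21833708 -2.88691795] 0.02342956537481896
```

>>> {"method": "send_rows", "body": {"commands": [[0,0,0.02,0,0,0,-1],[0,0,0.02,0,0,0,-1],[0,0,0.014,0,0,0,-1],[0,0,0,0,0,0,-1],[0,0,0,0,0,0,-1]]}}

```text
t: 12.33
tcp_pos: [0.4205, 0.019, 0.2004]
orientation: [[-0.995, -0.101, 0.001], [-0.101, 0.995, -0.0], [-0.001, -0.0, -1.0]]
wrist_force: [0.6, 0.3, -2.5]
grip_width: 0.0233
gripper_force: 49.5
```

>>> {"method": "send_rows", "body": {"commands": [[0,0,0.005,0,0,0,-1],[0,0,0,0,0,0,-1]]}}

```text
t: 12.5
tcp_pos: [0.4203, 0.019, 0.199]
orientation: [[-0.995, -0.101, 0.001], [-0.101, 0.995, -0.0], [-0.001, -0.0, -1.0]]
wrist_force: [-0.1, -0.2, -2.8]
grip_width: 0.023
gripper_force: 49.5
```

>>> {"method": "send_rows", "body": {"commands": [[0,0,0.006,0,0,0,-1],[0,0,0,0,0,0,-1]]}}

```text
t: 12.67
tcp_pos: [0.4203, 0.0191, 0.1988]
orientation: [[-0.995, -0.101, 0.001], [-0.101, 0.995, -0.0], [-0.001, -0.0, -1.0]]
wrist_force: [-7.8, 0.7, 25.0]
grip_width: 0.0232
gripper_force: 52.8
```

>>> {"method": "send_rows", "body": {"commands": [[0,0,0.006,0,0,0,-1],[0,0,0,0,0,0,-1]]}}

```text
t: 12.83
tcp_pos: [0.4202, 0.0191, 0.1988]
orientation: [[-0.995, -0.102, 0.002], [-0.102, 0.995, -0.0], [-0.002, -0.001, -1.0]]
wrist_force: [-12.4, 1.9, 50.8]
grip_width: 0.0232
gripper_force: 56.2
```

>>> {"method": "send_rows", "body": {"commands": [[0,0,0.006,0,0,0,-1],[0,0,0,0,0,0,-1]]}}

```text
t: 13.0
tcp_pos: [0.4204, 0.0192, 0.1982]
orientation: [[-0.995, -0.101, 0.003], [-0.101, 0.995, -0.0], [-0.002, -0.0, -1.0]]
wrist_force: [-16.2, 1.4, 65.0]
grip_width: 0.0233
gripper_force: 58.8
```

>>> {"method": "send_rows", "body": {"commands": [[0,0,-0.015,0,0,0,-1],[0,0,0,0,0,0,-1],[0,0,0,0,0,0,1],[0,0,0,0,0,0,1],[0,0,0,0,0,0,1],[0,0,0,0,0,0,1],[0,0,0,0,0,0,1]]}}

```text
t: 13.58
tcp_pos: [0.42, 0.019, 0.1979]
orientation: [[-0.995, -0.101, -0.001], [-0.101, 0.995, 0.0], [0.001, 0.0, -1.0]]
wrist_force: [0.7, 0.5, 0.1]
grip_width: 0.082
gripper_force: 0.0
```

Run:
```python
from h import *
s=state();print(s['t'],s['tcp_pos'],s['wrist_force'],s['grip_width'])
p=s['tcp_pos']
plan([(*p[:2],0.28,185.9,1,0),(*p[:2],0.28,275.9,1,1),(*p[:2],0.25,275.9,1,1)])
```

```text
13.5833 [0.42000726 0.01904113 0.19786686] [0.71770287 0.46766203 0.14141413] 0.08199055348669104
25 rows
[[0,0,-0.137,0,-0.002,-0.005,1.0],[0,0,-0.137,0.001,-0.002,-0.006,1.0],[0,0,-0.137,0,-0.002,-0.005,1.0],[0,0,0,0,0,-0.947,1.0],[0,0,0,0,0,-0.947,1.0],[0,0,0,0,0,-0.947,1.0],[0,0,0,0,0,-0.947,1.0],[0,0,0,0,0,-0.947,1.0]]
[[0,0,0,0,0,-0.948,1.0],[0,0,0,0,0,-0.947,1.0],[0,0,0,0,0,-0.948,1.0],[0,0,0,0,0,-0.947,1.0],[0,0,0,0,0,-0.948,1.0],[0,0,0,0,0,-0.947,1.0],[0,0,0,0,0,-0.948,1.0],[0,0,0,0,0,-0.947,1.0]]
[[0,0,0,0,0,-0.948,1.0],[0,0,0,0,0,-0.947,1.0],[0,0,0,0,0,-0.948,1.0],[0,0,0,0,0,-0.947,1.0],[0,0,0,0,0,-0.948,1.0],[0,0,0,0,0,-0.947,1.0],[0,0,0,0,0,0,1.0],[0,0,0.15,0,0,0,1.0]]
[[0,0,0,0,0,0,1.0]]
```

>>> {"method": "send_rows", "body": {"commands": [[0,0,-0.137,0,0,0,1],[0,0,-0.137,0,0,0,1],[0,0,-0.137,0,0,0,1],[0,0,0,0,0,-0.947,1],[0,0,0,0,0,-0.947,1],[0,0,0,0,0,-0.947,1],[0,0,0,0,0,-0.947,1],[0,0,0,0,0,-0.947,1]]}}

```text
t: 14.25
tcp_pos: [0.42, 0.019, 0.2802]
orientation: [[-0.868, -0.496, -0.0], [-0.496, 0.868, 0.0], [0.0, 0.0, -1.0]]
wrist_force: [-0.0, 0.1, 0.7]
grip_width: 0.0851
gripper_force: 0.0
```

>>> {"method": "send_rows", "body": {"commands": [[0,0,0,0,0,-0.947,1],[0,0,0,0,0,-0.947,1],[0,0,0,0,0,-0.948,1],[0,0,0,0,0,-0.947,1],[0,0,0,0,0,-0.948,1],[0,0,0,0,0,-0.947,1],[0,0,0,0,0,-0.948,1],[0,0,0,0,0,-0.947,1]]}}

```text
t: 14.92
tcp_pos: [0.42, 0.019, 0.2801]
orientation: [[-0.381, -0.925, -0.0], [-0.925, 0.381, 0.0], [0.0, 0.0, -1.0]]
wrist_force: [0.4, -0.1, -0.5]
grip_width: 0.0853
gripper_force: 0.0
```

>>> {"method": "send_rows", "body": {"commands": [[0,0,0,0,0,-0.948,1],[0,0,0,0,0,-0.947,1],[0,0,0,0,0,-0.948,1],[0,0,0,0,0,-0.947,1],[0,0,0,0,0,-0.948,1],[0,0,0,0,0,-0.948,1],[0,0,0,0,0,0,1],[0,0,0,0,0,0,1]]}}

```text
t: 15.58
tcp_pos: [0.42, 0.019, 0.2802]
orientation: [[0.099, -0.995, -0.0], [-0.995, -0.099, 0.0], [-0.0, 0.0, -1.0]]
wrist_force: [-0.3, -0.1, 0.4]
grip_width: 0.0855
gripper_force: 0.0
```

Run:
```python
from h import *
X,im=snap('wrist','w5.png'); np.save('X5.npy',X)
s=state();print(s['t'],s['tcp_pos'],np.degrees(np.arctan2(s['orientation'][1,0],s['orientation'][0,0])))
for n in ['carriage_a','bore_a']: print(n,find('wrist',n,X))
print(find('scene','carriage_a',T('scene')) if grab_frame('scene') is not None else 0)
c,sn=np.cos(YAW),np.sin(YAW)
for cx,cy in [(0.420,0.019)]:
    q=[proj('wrist',(cx+c*a*.016-sn*b*.012,cy+sn*a*.016+c*b*.012,.055),X) for a,b in((1,1),(1,-1),(-1,-1),(-1,1))]
    cv2.polylines(im,[np.int32(np.round(np.array(q)*8))],True,(0,0,255),1,cv2.LINE_AA,3)
for q in [(0,0),(0,30),(0,-44)]:
    p=proj('wrist',np.r_[rl(*q),0.115],X); cv2.circle(im,tuple(int(round(v*4)) for v in p),4,(0,0,255),-1,cv2.LINE_AA,2)
cv2.imwrite('pics/w5o.png',im)
```

```text
15.6333 [0.4200746  0.01902537 0.28021123] -84.34544725601646
carriage_a [(array([0.4184, 0.0118, 0.0564]), 0.63)]
bore_a [(array([0.4197, 0.0131, 0.053 ]), 0.72)]
[(array([0.413 , 0.0063, 0.0379]), 0.63)]
```

View pics/w5o.png

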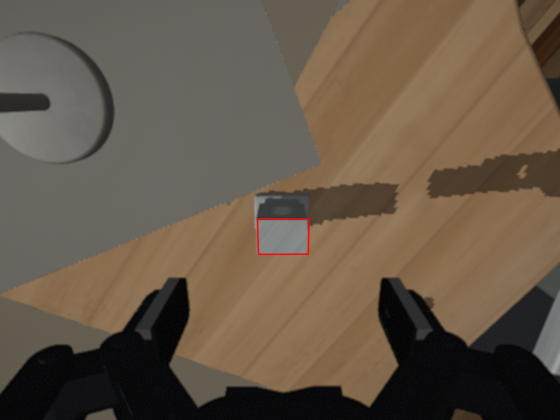

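The outline sits on the head top at (284,237). I take it across its sides and lift it to threading height.

>>> {"method": "send_rows", "body": {"commands": [[0,0,0.142,0,0,-0.05,1],[0,0,0.142,0,0,0,1],[0,0,0.142,0,0,0,1],[0,0,0,0,0,0,-1],[0,0,0,0,0,0,-1],[0,0,0,0,0,0,-1],[0,0,0,0,0,0,-1],[0,0,0,0,0,0,-1]], "squeeze": 50}}

```text
t: 16.5
tcp_pos: [0.421, 0.0189, 0.1967]
orientation: [[0.106, -0.994, 0.003], [-0.994, -0.106, -0.0], [0.001, -0.003, -1.0]]
wrist_force: [-0.1, -0.7, 5.4]
grip_width: 0.0312
gripper_force: 48.9
```

>>> {"method": "send_rows", "body": {"commands": [[0,0,0,0,0,0,-1],[0,0,0,0,0,0,-1],[0,0,0,0,0,0,-1]]}}

```text
t: 16.75
tcp_pos: [0.4209, 0.019, 0.1967]
orientation: [[0.106, -0.994, 0.003], [-0.994, -0.106, -0.0], [0.001, -0.003, -1.0]]
wrist_force: [0.1, 0.7, 6.9]
grip_width: 0.0314
gripper_force: 49.2
```

Run:
```python
from h import *
s=state();p=s['tcp_pos'];z=p[2]+.077;print(s['t'],p,np.degrees(np.arctan2(s['orientation'][1,0],s['orientation'][0,0])),s['wrist_force'],s['grip_width'])
plan([(*p[:2],z,275.9,-1,0),(*rl(0,-75),z,275.9,-1,2)])
```

```text
16.75 [0.42093096 0.01897268 0.19671623] -83.93286932384488 [0.05248413 0.70724103 6.94084925] 0.03136578787352139
8 rows
[[0,0,-0.128,-0.011,-0.003,0.011,-1.0],[0,0,-0.128,-0.011,-0.002,0.011,-1.0],[0,-0.001,-0.129,-0.011,-0.003,0.011,-1.0],[-0.117,-0.05,0,0,0,0,-1.0],[-0.117,-0.05,0,0,0,0,-1.0],[-0.117,-0.05,0,0,0,0,-1.0],[0,0,0,0,0,0,-1.0],[0,0,0,0,0,0,-1.0]]
```

>>> {"method": "send_rows", "body": {"commands": [[0,0,-0.128,0,0,0,-1],[0,0,-0.128,0,0,0,-1],[0,0,-0.129,0,0,0,-1],[-0.117,-0.05,0,0,0,0,-1],[-0.117,-0.05,0,0,0,0,-1],[-0.117,-0.05,0,0,0,0,-1],[0,0,0,0,0,0,-1],[0,0,0,0,0,0,-1]]}}

```text
t: 17.42
tcp_pos: [0.4428, 0.0929, 0.2731]
orientation: [[0.108, -0.994, 0.002], [-0.994, -0.108, -0.0], [0.0, -0.002, -1.0]]
wrist_force: [0.2, -0.2, -1.7]
grip_width: 0.0314
gripper_force: 50.8
```

Run:
```python
from h import *
X,im=snap('wrist','w6.png'); np.save('X6.npy',X)
s=state();p=s['tcp_pos'];print(s['t'],p,rl(0,-75),np.degrees(np.arctan2(s['orientation'][1,0],s['orientation'][0,0])),s['wrist_force'],s['grip_width'])
for n in ['keeper','keeper_end','carriage_a']: print(n,find('wrist',n,X))
im=grab_frame('side')
for q in [(0,0),(0,30),(0,-44)]: print(proj('side',np.r_[rl(*q),0.115]))
cv2.imwrite('pics/s6.png',cv2.resize(im[190:280,240:380],None,fx=5,fy=5,interpolation=cv2.INTER_CUBIC))
```

```text
17.4667 [0.44243122 0.09222672 0.27279176] (np.float64(0.4435411885440683), np.float64(0.09190057641023501)) -83.86322826763657 [ 0.75573979 -0.04359195 -1.70019975] 0.03155314824549377
keeper [(array([0.4367, 0.1287, 0.121 ]), 0.56)]
keeper_end [(array([0.4368, 0.1309, 0.1159]), 0.86)]
carriage_a [(array([0.444 , 0.0845, 0.1302]), 0.58)]
[319.05063899 223.97394937]
[320.74068386 230.03294752]
[316.68265531 215.48446549]
```

View pics/s6.png

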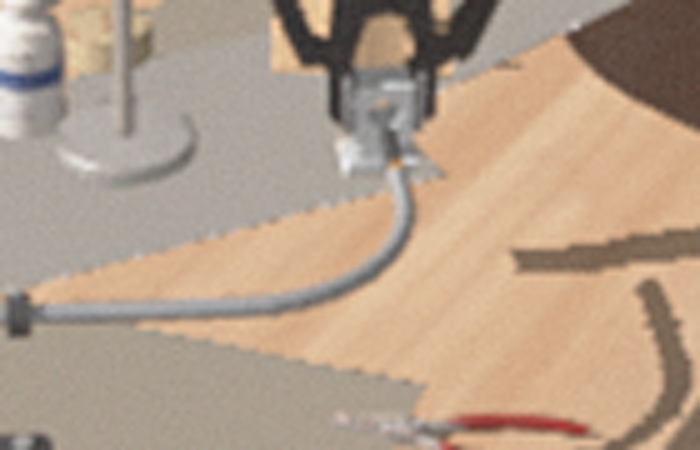

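The keeper pin points at the bore: its tip at (395,165) leads into the bore at (383,107) in the crop. I thread slowly and watch the force.

Run:
```python
from h import *
z=0.2733
plan([(*rl(0,-72),z,275.9,-1,0),(*rl(0,-12),z,275.9,-1,1,.010)],dec=2 and 3)
```

```text
9 rows
[[-0.017,-0.006,-0.005,0,-0.002,0.021,-1.0],[-0.043,0,0,0,0,0,-1.0],[-0.043,0,0,0,0,0,-1.0],[-0.043,0,0,0,0,0,-1.0],[-0.043,0,0,0,0,0,-1.0],[-0.043,0,0,0,0,0,-1.0],[-0.043,0,0,0,0,0,-1.0],[-0.042,0,0,0,0,0,-1.0]]
[[0,0,0,0,0,0,-1.0]]
```

>>> {"method": "send_rows", "body": {"commands": [[-0.017,-0.006,-0.005,0,0,0.02,-1],[-0.043,0,0,0,0,0,-1],[-0.043,0,0,0,0,0,-1],[-0.043,0,0,0,0,0,-1]]}}

```text
t: 18.0
tcp_pos: [0.4405, 0.122, 0.2731]
orientation: [[0.104, -0.995, -0.0], [-0.995, -0.104, 0.0], [-0.0, 0.0, -1.0]]
wrist_force: [-0.3, 0.2, -1.5]
grip_width: 0.0311
gripper_force: 50.8
```

>>> {"method": "send_rows", "body": {"commands": [[-0.043,0,0,0,0,0,-1],[-0.043,0,0,0,0,0,-1],[-0.043,0,0,0,0,0,-1],[-0.042,0,0,0,0,0,-1],[0,0,0,0,0,0,-1]]}}

```text
t: 18.42
tcp_pos: [0.4369, 0.1567, 0.2731]
orientation: [[0.106, -0.994, -0.0], [-0.994, -0.106, 0.0], [-0.0, -0.0, -1.0]]
wrist_force: [-0.4, -0.6, -1.6]
grip_width: 0.0311
gripper_force: 50.8
```

Run:
```python
from h import *
s=state();p=s['tcp_pos'];print(s['t'],p,rl(0,-12),s['wrist_force'],s['grip_width'])
z=0.2733
w=[(*rl(0,0),z,275.9,-1,0,.01),(*rl(0,26),z,275.9,-1,0,.01)]
for a in range(6,91,6):
    t=np.radians(a); w.append((*rl(90-90*np.cos(t),30+90*np.sin(t)),z,275.9-a,-1,0,.02))
w+= [(*rl(172,120),z,185.9,-1,1,.012)]
plan(w)
```

```text
18.4167 [0.43686614 0.1566878  0.2730859 ] (np.float64(0.43703859016705093), np.float64(0.1545640922256376)) [-0.37392475 -0.57011376 -1.58604981] 0.031140991774138926
42 rows
[[-0.049,0,-0.001,0,0.005,0.032,-1.0],[-0.043,0,0,0,0,0,-1.0],[-0.044,0,0,0,0,0,-1.0],[-0.043,0,0,0,0,0,-1.0],[-0.034,-0.001,0,0,0,0.6,-1.0],[-0.033,0.001,0,0,0,0.6,-1.0],[-0.024,-0.001,0,0,0,0.6,-1.0],[-0.024,-0.001,0,0,0,0.6,-1.0]]
[[-0.023,-0.001,0,0,0,0.6,-1.0],[-0.024,0,0,0,0,0.6,-1.0],[-0.023,-0.001,0,0,0,0.6,-1.0],[-0.024,0,0,0,0,0.6,-1.0],[-0.023,-0.001,0,0,0,0.6,-1.0],[-0.024,0,0,0,0,0.6,-1.0],[-0.023,-0.001,0,0,0,0.6,-1.0],[-0.024,-0.001,0,0,0,0.6,-1.0]]
[[-0.023,-0.001,0,0,0,0.6,-1.0],[-0.024,0,0,0,0,0.6,-1.0],[-0.023,-0.001,0,0,0,0.6,-1.0],[-0.024,0,0,0,0,0.6,-1.0],[-0.024,-0.001,0,0,0,0.6,-1.0],[-0.023,0,0,0,0,0.6,-1.0],[-0.024,-0.001,0,0,0,0.6,-1.0],[-0.023,0,0,0,0,0.6,-1.0]]
[[-0.024,-0.001,0,0,0,0.6,-1.0],[-0.023,-0.001,0,0,0,0.6,-1.0],[-0.024,-0.001,0,0,0,0.6,-1.0],[-0.023,0,0,0,0,0.6,-1.0],[-0.024,-0.001,0,0,0,0.6,-1.0],[-0.023,0,0,0,0,0.6,-1.0],[-0.024,-0.001,0,0,0,0.6,-1.0],[-0.023,0,0,0,0,0.6,-1.0]]
[[-0.024,-0.001,0,0,0,0.6,-1.0],[-0.024,0,0,0,0,0.6,-1.0],[-0.059,0,0,0,0,0,-1.0],[-0.058,0,0,0,0,0,-1.0],[-0.059,0,0,0,0,0,-1.0],[-0.058,0,0,0,0,0,-1.0],[-0.059,0,0,0,0,0,-1.0],[-0.058,0,0,0,0,0,-1.0]]
[[-0.059,0,0,0,0,0,-1.0],[0,0,0,0,0,0,-1.0]]
```

>>> {"method": "send_rows", "body": {"commands": [[-0.049,0,-0.001,0,0,0.03,-1],[-0.043,0,0,0,0,0,-1],[-0.044,0,0,0,0,0,-1],[-0.043,0,0,0,0,0,-1],[-0.034,-0.001,0,0,0,0.6,-1],[-0.033,0.001,0,0,0,0.6,-1],[-0.024,-0.001,0,0,0,0.6,-1],[-0.024,-0.001,0,0,0,0.6,-1]]}}

```text
t: 19.08
tcp_pos: [0.4329, 0.2146, 0.2733]
orientation: [[-0.11, -0.994, -0.0], [-0.994, 0.11, 0.0], [-0.0, 0.0, -1.0]]
wrist_force: [0.5, -0.7, -2.1]
grip_width: 0.0313
gripper_force: 50.6
```

>>> {"method": "send_rows", "body": {"commands": [[-0.023,-0.001,0,0,0,0.6,-1],[-0.024,0,0,0,0,0.6,-1],[-0.023,-0.001,0,0,0,0.6,-1],[-0.024,0,0,0,0,0.6,-1],[-0.023,-0.001,0,0,0,0.6,-1],[-0.024,0,0,0,0,0.6,-1],[-0.023,-0.001,0,0,0,0.6,-1],[-0.024,-0.001,0,0,0,0.6,-1]]}}

```text
t: 19.75
tcp_pos: [0.4447, 0.25, 0.2733]
orientation: [[-0.505, -0.863, -0.0], [-0.863, 0.505, -0.0], [0.0, 0.0, -1.0]]
wrist_force: [0.2, 0.3, -2.0]
grip_width: 0.0313
gripper_force: 50.6
```

>>> {"method": "send_rows", "body": {"commands": [[-0.023,-0.001,0,0,0,0.6,-1],[-0.024,0,0,0,0,0.6,-1],[-0.023,-0.001,0,0,0,0.6,-1],[-0.024,0,0,0,0,0.6,-1],[-0.024,-0.001,0,0,0,0.6,-1],[-0.023,0,0,0,0,0.6,-1],[-0.024,-0.001,0,0,0,0.6,-1],[-0.023,0,0,0,0,0.6,-1]]}}

```text
t: 20.42
tcp_pos: [0.4697, 0.2778, 0.2732]
orientation: [[-0.812, -0.583, -0.0], [-0.583, 0.812, -0.0], [0.0, 0.0, -1.0]]
wrist_force: [0.6, 0.7, -1.7]
grip_width: 0.031
gripper_force: 50.6
```

>>> {"method": "send_rows", "body": {"commands": [[-0.024,-0.001,0,0,0,0.6,-1],[-0.023,-0.001,0,0,0,0.6,-1],[-0.024,-0.001,0,0,0,0.6,-1],[-0.023,0,0,0,0,0.6,-1],[-0.024,-0.001,0,0,0,0.6,-1],[-0.023,0,0,0,0,0.6,-1],[-0.024,-0.001,0,0,0,0.6,-1],[-0.023,0,0,0,0,0.6,-1]]}}

```text
t: 21.08
tcp_pos: [0.5039, 0.2928, 0.2731]
orientation: [[-0.979, -0.202, -0.0], [-0.202, 0.979, -0.0], [0.0, -0.0, -1.0]]
wrist_force: [0.1, -1.0, -2.0]
grip_width: 0.0313
gripper_force: 50.6
```

>>> {"method": "send_rows", "body": {"commands": [[-0.024,-0.001,0,0,0,0.6,-1],[-0.024,0,0,0,0,0.6,-1],[0,0,0,0,0,0,-1]]}}

```text
t: 21.33
tcp_pos: [0.5139, 0.2943, 0.2731]
orientation: [[-0.995, -0.099, 0.0], [-0.099, 0.995, 0.0], [-0.0, 0.0, -1.0]]
wrist_force: [-1.1, -0.4, -2.3]
grip_width: 0.0312
gripper_force: 50.6
```

Run:
```python
from h import *
s=state();p=s['tcp_pos'];print(s['t'],p,rl(90,120),rl(172,120),s['wrist_force'],np.degrees(np.arctan2(s['orientation'][1,0],s['orientation'][0,0])))
im=grab_frame('side')
for q in [(90,120),(190,120)]: print(proj('side',np.r_[rl(*q),0.115]))
cv2.imwrite('pics/s7.png',cv2.resize(im[200:300,200:340],None,fx=5,fy=5,interpolation=cv2.INTER_CUBIC))
plan([(*rl(170,120),.2733,185.9,-1,1,.012)])
```

```text
21.3333 [0.513929   0.29430152 0.27313939] (np.float64(0.5129334066372087), np.float64(0.295148503996506)) (np.float64(0.5944954430953517), np.float64(0.303612203471354)) [-1.14959461 -0.41825034 -2.25129261] -174.31632238775342
[288.7375234  251.32806329]
[246.64566508 253.1882262 ]
8 rows
[[-0.057,0.001,0,0,0,-0.001,-1.0],[-0.057,0.001,0,0,0,-0.001,-1.0],[-0.057,0.001,0,0,0,-0.001,-1.0],[-0.057,0.001,0,0,0,-0.001,-1.0],[-0.057,0.001,0,0,0,-0.001,-1.0],[-0.056,0,-0.001,0,-0.001,-0.001,-1.0],[-0.057,0.001,0,0,0,0,-1.0],[0,0,0,0,0,0,-1.0]]
```

View pics/s7.png

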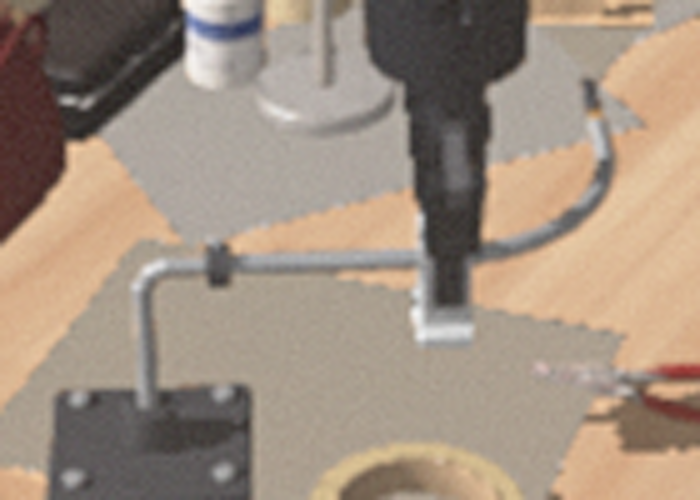

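The carriage hangs on the rod at the bend end (445,290 in the crop), with the collar at (218,262). I slide it to x = 168 and release.

>>> {"method": "send_rows", "body": {"commands": [[-0.056,0.001,0,0,0,0,-1],[-0.056,0.001,0,0,0,0,-1],[-0.056,0.001,0,0,0,0,-1],[-0.056,0.001,0,0,0,0,-1],[-0.056,0.001,0,0,0,0,-1],[-0.056,0,0,0,0,0,-1],[-0.05,0.001,0,0,0,0,-1],[0,0,0,0,0,0,-1]]}}

```text
t: 22.05
tcp_pos: [0.5911, 0.3027, 0.2729]
orientation: [[-0.995, -0.103, 0.001], [-0.103, 0.995, -0.001], [-0.001, -0.001, -1.0]]
wrist_force: [1.3, -2.4, -1.5]
grip_width: 0.0317
gripper_force: 50.7
```

>>> {"method": "send_rows", "body": {"commands": [[0,0,0.008,0,0,0,-1],[0,0,0.006,0,0,0,-1],[0,0,0,0,0,0,-1]]}}

```text
t: 22.3
tcp_pos: [0.5902, 0.3022, 0.2717]
orientation: [[-0.995, -0.102, 0.003], [-0.102, 0.995, -0.001], [-0.003, -0.002, -1.0]]
wrist_force: [3.3, -5.8, 5.3]
grip_width: 0.0311
gripper_force: 51.8
```

>>> {"method": "send_rows", "body": {"commands": [[0,0,0,0,0,0,1],[0,0,0,0,0,0,1],[0,0,0,0,0,0,1],[0,0,0,0,0,0,1],[0,0,0,0,0,0,1],[0,0,-0.1,0,0,0,1],[0,0,-0.18,0,0,0,1],[0,0,-0.18,0,0,0,1]]}}

```text
t: 22.97
tcp_pos: [0.5894, 0.3025, 0.3623]
orientation: [[-0.995, -0.102, -0.003], [-0.102, 0.995, -0.001], [0.003, -0.001, -1.0]]
wrist_force: [1.7, 0.7, -0.1]
grip_width: 0.0854
gripper_force: 0.0
```

Run:
```python
from h import *
s=state();p=s['tcp_pos'];print(s['t'],p,s['wrist_force'],s['grip_width'])
plan([(0.50,0.24,0.39,185.9,1),(0.40,0.0,0.39,160,1),(0.40,-0.2,0.40,180,1,2)])
```

```text
22.9667 [0.58939881 0.30254501 0.36228293] [ 1.73914116  0.733621   -0.09134108] 0.0853826988942616
20 rows
[[0.119,-0.066,-0.034,-0.002,-0.009,-0.003,1.0],[0.119,-0.067,-0.034,-0.002,-0.009,-0.003,1.0],[0.119,-0.066,-0.035,-0.002,-0.01,-0.004,1.0],[0.12,-0.067,-0.034,-0.002,-0.009,-0.003,1.0],[0.078,-0.143,0,0,0,0.647,1.0],[0.069,-0.147,0,0,0,0.648,1.0],[0.061,-0.15,0,0,0,0.647,1.0],[0.052,-0.154,0,0,0,0.648,1.0]]
[[0.044,-0.156,0,0,0,0.647,1.0],[0.035,-0.159,0,0,0,0.648,1.0],[0.026,-0.16,0,0,0,0.647,1.0],[0.016,-0.162,0,0,0,0.648,1.0],[-0.057,-0.157,-0.008,0,0,-0.667,1.0],[-0.048,-0.16,-0.008,0,0,-0.667,1.0],[-0.038,-0.162,-0.009,0,0,-0.667,1.0],[-0.029,-0.164,-0.008,0,0,-0.666,1.0]]
[[-0.02,-0.165,-0.009,0,0,-0.667,1.0],[-0.009,-0.167,-0.008,0,0,-0.666,1.0],[0,0,0,0,0,0,1.0],[0,0,0,0,0,0,1.0]]
```

Run:
```python
from h import *
plan([(0.50,0.24,0.39,175,1),(0.40,0.0,0.39,135,1),(0.442,-0.265,0.31,90,1,2)])
```

```text
25 rows
[[0.119,-0.066,-0.034,-0.003,-0.009,0.542,1.0],[0.116,-0.072,-0.034,-0.003,-0.009,0.542,1.0],[0.112,-0.078,-0.035,-0.003,-0.009,0.541,1.0],[0.109,-0.082,-0.034,-0.003,-0.01,0.542,1.0],[0.044,-0.138,0,0,0,0.889,1.0],[0.033,-0.141,0,0,0,0.889,1.0],[0.022,-0.143,0,0,0,0.889,1.0],[0.011,-0.144,0,0,0,0.889,1.0]]
[[-0.001,-0.144,0,0,0,0.889,1.0],[-0.012,-0.144,0,0,0,0.889,1.0],[-0.023,-0.143,0,0,0,0.889,1.0],[-0.033,-0.14,0,0,0,0.888,1.0],[-0.044,-0.138,-0.001,0,0,0.889,1.0],[-0.109,-0.079,0.04,0,0,0.9,1.0],[-0.114,-0.07,0.04,0,0,0.9,1.0],[-0.12,-0.061,0.04,0,0,0.9,1.0]]
[[-0.124,-0.051,0.04,0,0,0.9,1.0],[-0.128,-0.041,0.04,0,0,0.9,1.0],[-0.13,-0.031,0.04,0,0,0.9,1.0],[-0.132,-0.021,0.04,0,0,0.9,1.0],[-0.134,-0.011,0.04,0,0,0.9,1.0],[-0.134,0,0.04,0,0,0.9,1.0],[-0.134,0.011,0.04,0,0,0.9,1.0],[0,0,0,0,0,0,1.0]]
[[0,0,0,0,0,0,1.0]]
```

>>> {"method": "send_rows", "body": {"commands": [[0.119,-0.066,-0.034,0,0,0.542,1],[0.116,-0.072,-0.034,0,0,0.542,1],[0.112,-0.078,-0.035,0,0,0.541,1],[0.109,-0.082,-0.034,0,0,0.542,1],[0.044,-0.138,0,0,0,0.889,1],[0.033,-0.141,0,0,0,0.889,1],[0.022,-0.143,0,0,0,0.889,1],[0.011,-0.144,0,0,0,0.889,1]]}}

```text
t: 23.63
tcp_pos: [0.4551, 0.1325, 0.39]
orientation: [[-0.921, 0.39, 0.0], [0.39, 0.921, 0.0], [-0.0, 0.0, -1.0]]
wrist_force: [0.4, -0.0, 1.0]
grip_width: 0.0855
gripper_force: 0.0
```

>>> {"method": "send_rows", "body": {"commands": [[-0.001,-0.144,0,0,0,0.889,1],[-0.012,-0.144,0,0,0,0.889,1],[-0.023,-0.143,0,0,0,0.889,1],[-0.033,-0.14,0,0,0,0.888,1],[-0.044,-0.138,0,0,0,0.889,1],[-0.109,-0.079,0.04,0,0,0.9,1],[-0.114,-0.07,0.04,0,0,0.9,1],[-0.12,-0.061,0.04,0,0,0.9,1]]}}

```text
t: 24.3
tcp_pos: [0.4128, -0.0807, 0.366]
orientation: [[-0.519, 0.855, 0.001], [0.855, 0.519, -0.0], [-0.001, 0.001, -1.0]]
wrist_force: [0.8, 0.9, 0.6]
grip_width: 0.0854
gripper_force: 0.0
```

>>> {"method": "send_rows", "body": {"commands": [[-0.124,-0.051,0.04,0,0,0.9,1],[-0.128,-0.041,0.04,0,0,0.9,1],[-0.13,-0.031,0.04,0,0,0.9,1],[-0.132,-0.021,0.04,0,0,0.9,1],[-0.134,-0.011,0.04,0,0,0.9,1],[-0.134,0,0.04,0,0,0.9,1],[-0.134,0.011,0.04,0,0,0.9,1],[0,0,0,0,0,0,1]]}}

```text
t: 24.97
tcp_pos: [0.443, -0.2685, 0.3086]
orientation: [[0.007, 1.0, 0.0], [1.0, -0.007, -0.001], [-0.001, 0.0, -1.0]]
wrist_force: [-1.5, -0.4, -0.6]
grip_width: 0.0854
gripper_force: 0.0
```

>>> {"method": "send_rows", "body": {"commands": [[0,0,0,0,0,0,1]]}}

```text
t: 25.05
tcp_pos: [0.4424, -0.2656, 0.3093]
orientation: [[0.001, 1.0, -0.001], [1.0, -0.001, 0.001], [0.001, -0.001, -1.0]]
wrist_force: [0.2, -0.2, 0.5]
grip_width: 0.0853
gripper_force: 0.0
```

Run:
```python
from h import *
X,im=snap('wrist','w8.png'); np.save('X8.npy',X)
s=state();print(s['t'],s['tcp_pos'],np.degrees(np.arctan2(s['orientation'][1,0],s['orientation'][0,0])))
for n in ['carriage_a','bore_a']: print(n,find('wrist',n,X))
for cx,cy in [(0.442,-0.274)]:
    q=[proj('wrist',(cx+a*.012,cy+b*.016,.061),X) for a,b in((1,1),(1,-1),(-1,-1),(-1,1))]
    cv2.polylines(im,[np.int32(np.round(np.array(q)*8))],True,(0,0,255),1,cv2.LINE_AA,3)
cv2.imwrite('pics/w8o.png',im)
grab_frame('side'); print('side',find('side','carriage_a'))
```

```text
25.1 [ 0.44232156 -0.26472698  0.30964041] 90.00976353077229
carriage_a [(array([ 0.4434, -0.2744,  0.0605]), 0.8)]
bore_a [(array([ 0.4401, -0.2709,  0.0621]), 0.93)]
side [(array([0.5865, 0.3176, 0.1045]), 0.56)]
```

View pics/w8o.png

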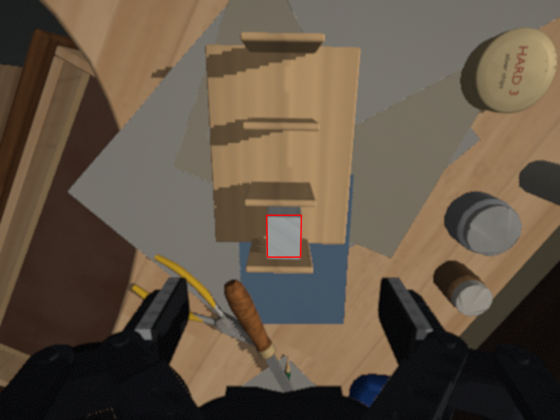

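The outline still sits on the second carriage at (284,236), and the other bays are empty. I grip it.

>>> {"method": "send_rows", "body": {"commands": [[-0.046,0,0.132,0,0,0,1],[0,0,0.2,0,0,0,1],[0,0,0.2,0,0,0,1],[0,0,0,0,0,0,1],[0,0,0,0,0,0,-1],[0,0,0,0,0,0,-1],[0,0,0,0,0,0,-1],[0,0,0,0,0,0,-1]]}}

```text
t: 25.97
tcp_pos: [0.4435, -0.2746, 0.2058]
orientation: [[-0.0, 1.0, 0.003], [1.0, 0.0, -0.002], [-0.002, 0.003, -1.0]]
wrist_force: [0.4, -0.1, 0.8]
grip_width: 0.039
gripper_force: 0.0
```

>>> {"method": "send_rows", "body": {"commands": [[0,0,0,0,0,0,-1],[0,0,0,0,0,0,-1],[0,0,0,0,0,0,-1]]}}

```text
t: 26.22
tcp_pos: [0.4431, -0.2744, 0.2051]
orientation: [[0.0, 1.0, 0.002], [1.0, -0.0, -0.002], [-0.002, 0.002, -1.0]]
wrist_force: [-0.9, 1.6, 10.6]
grip_width: 0.023
gripper_force: 52.6
```

Run:
```python
from h import *
s=state();p=s['tcp_pos'];print(s['t'],p,s['wrist_force'],s['grip_width'])
plan([(*p[:2],0.32,90,-1,1),(0.40,-0.1,0.32,120,-1),(0.42,0.02,0.32,185.9,-1,1),(0.42,0.02,0.207,185.9,-1,2)])
```

```text
26.2167 [ 0.44312415 -0.27443525  0.20505987] [-0.89541566  1.58993531 10.55578633] 0.023014042119568107
33 rows
[[0,0,-0.144,0.006,0.004,0,-1.0],[0,0,-0.144,0.006,0.004,-0.001,-1.0],[0,0,-0.143,0.006,0.005,0,-1.0],[-0.001,0.001,-0.144,0.005,0.004,-0.001,-1.0],[0,0,0,0,0,0,-1.0],[0.125,-0.031,0,0,0,-0.857,-1.0],[0.127,-0.021,0,0,0,-0.857,-1.0],[0.128,-0.012,0,0,0,-0.857,-1.0]]
[[0.128,-0.002,0,0,0,-0.857,-1.0],[0.128,0.007,0,0,0,-0.857,-1.0],[0.127,0.017,0,0,0,-0.857,-1.0],[0.126,0.026,0,0,0.001,-0.858,-1.0],[0.034,0.028,0,0,0,-0.941,-1.0],[0.031,0.03,0,0,0,-0.941,-1.0],[0.029,0.033,0,0,0,-0.941,-1.0],[0.026,0.035,0,0,0,-0.942,-1.0]]
[[0.023,0.037,0,0,0,-0.941,-1.0],[0.02,0.039,0,0,0,-0.942,-1.0],[0.016,0.04,0,0,0,-0.941,-1.0],[0.013,0.041,0,0,0,-0.942,-1.0],[0.01,0.042,0,0,0,-0.941,-1.0],[0.006,0.043,0,0,0,-0.942,-1.0],[0.003,0.043,0,0,0,-0.941,-1.0],[-0.001,0.043,0,0,0,-0.942,-1.0]]
[[-0.005,0.043,0,0,0,-0.941,-1.0],[-0.008,0.043,0,0,0,-0.942,-1.0],[0,0,0,0,0,0,-1.0],[0,0,0.141,0,0,0,-1.0],[0,0,0.141,0,0,0,-1.0],[0,0,0.142,0,0,0,-1.0],[0,0,0.141,0,0,0,-1.0],[0,0,0,0,0,0,-1.0]]
[[0,0,0,0,0,0,-1.0]]
```

>>> {"method": "send_rows", "body": {"commands": [[0,0,-0.144,0,0,0,-1],[0,0,-0.144,0,0,0,-1],[0,0,-0.143,0,0,0,-1],[0,0,-0.144,0,0,0,-1],[0,0,0,0,0,0,-1],[0.125,-0.031,0,0,0,-0.857,-1],[0.127,-0.021,0,0,0,-0.857,-1],[0.128,-0.012,0,0,0,-0.857,-1]]}}

```text
t: 26.88
tcp_pos: [0.4236, -0.1983, 0.3184]
orientation: [[-0.225, 0.974, 0.0], [0.974, 0.225, 0.0], [-0.0, 0.0, -1.0]]
wrist_force: [-0.0, 0.3, -1.4]
grip_width: 0.0229
gripper_force: 51.3
```

>>> {"method": "send_rows", "body": {"commands": [[0.128,-0.002,0,0,0,-0.857,-1],[0.128,0.007,0,0,0,-0.857,-1],[0.127,0.017,0,0,0,-0.857,-1],[0.126,0.026,0,0,0,-0.858,-1],[0.034,0.028,0,0,0,-0.941,-1],[0.031,0.03,0,0,0,-0.941,-1],[0.029,0.033,0,0,0,-0.941,-1],[0.026,0.035,0,0,0,-0.942,-1]]}}

```text
t: 27.55
tcp_pos: [0.405, -0.0644, 0.3185]
orientation: [[-0.755, 0.655, 0.0], [0.655, 0.755, -0.0], [-0.0, 0.0, -1.0]]
wrist_force: [-0.4, -0.5, -1.2]
grip_width: 0.0232
gripper_force: 51.3
```

>>> {"method": "send_rows", "body": {"commands": [[0.023,0.037,0,0,0,-0.941,-1],[0.02,0.039,0,0,0,-0.942,-1],[0.016,0.04,0,0,0,-0.941,-1],[0.013,0.041,0,0,0,-0.942,-1],[0.01,0.042,0,0,0,-0.941,-1],[0.006,0.043,0,0,0,-0.942,-1],[0.003,0.043,0,0,0,-0.941,-1],[-0.001,0.043,0,0,0,-0.942,-1]]}}

```text
t: 28.22
tcp_pos: [0.4163, 0.0038, 0.3185]
orientation: [[-0.998, 0.058, 0.0], [0.058, 0.998, 0.0], [-0.0, 0.0, -1.0]]
wrist_force: [0.4, -0.0, -1.5]
grip_width: 0.0232
gripper_force: 51.3
```

>>> {"method": "send_rows", "body": {"commands": [[-0.005,0.043,0,0,0,-0.941,-1],[-0.008,0.043,0,0,0,-0.942,-1],[0,0,0,0,0,0,-1],[0,0,0.141,0,0,0,-1],[0,0,0.141,0,0,0,-1],[0,0,0.141,0,0,0,-1],[0,0,0.12,0,0,0,-1],[0,0,0,0,0,0,-1]]}}

```text
t: 28.88
tcp_pos: [0.4174, 0.0203, 0.2067]
orientation: [[-0.995, -0.1, -0.006], [-0.1, 0.995, 0.001], [0.006, 0.001, -1.0]]
wrist_force: [-1.2, -0.1, -1.9]
grip_width: 0.023
gripper_force: 51.2
```

>>> {"method": "send_rows", "body": {"commands": [[0,0,0,0,0,0,-1],[0,0,0,0,0,0,-1]]}}

```text
t: 29.05
tcp_pos: [0.4199, 0.0202, 0.2109]
orientation: [[-0.995, -0.101, 0.001], [-0.101, 0.995, -0.0], [-0.001, -0.0, -1.0]]
wrist_force: [1.1, -0.4, -0.3]
grip_width: 0.0231
gripper_force: 51.2
```

>>> {"method": "send_rows", "body": {"commands": [[0,0,0.02,0,0,0,-1],[0,0,0.02,0,0,0,-1],[0,0,0.016,0,0,0,-1],[0,0,0,0,0,0,-1],[0,0,0.003,0,0,0,-1],[0,0,0,0,0,0,-1],[0,0,0,0,0,0,-1]]}}

```text
t: 29.63
tcp_pos: [0.4199, 0.0204, 0.199]
orientation: [[-0.995, -0.102, 0.002], [-0.102, 0.995, -0.0], [-0.001, -0.001, -1.0]]
wrist_force: [-2.0, -0.8, 15.2]
grip_width: 0.0232
gripper_force: 53.1
```

Contact is made. I release, rise, turn 90° and regrip.

>>> {"method": "send_rows", "body": {"commands": [[0,0,-0.003,0,0,0,1],[0,0,0,0,0,0,1],[0,0,0,0,0,0,1],[0,0,0,0,0,0,1],[0,0,0,0,0,0,1],[0,0,-0.137,0,0,0,1],[0,0,-0.137,0,0,0,1],[0,0,-0.137,0,0,0,1]]}}

```text
t: 30.3
tcp_pos: [0.419, 0.0205, 0.2816]
orientation: [[-0.995, -0.102, -0.002], [-0.102, 0.995, 0.0], [0.002, 0.0, -1.0]]
wrist_force: [0.7, 0.1, -0.7]
grip_width: 0.0853
gripper_force: 0.0
```

>>> {"method": "send_rows", "body": {"commands": [[0,0,0,0,0,-0.947,1],[0,0,0,0,0,-0.947,1],[0,0,0,0,0,-0.948,1],[0,0,0,0,0,-0.947,1],[0,0,0,0,0,-0.948,1],[0,0,0,0,0,-0.947,1],[0,0,0,0,0,-0.948,1],[0,0,0,0,0,-0.947,1]]}}

```text
t: 30.97
tcp_pos: [0.4194, 0.0204, 0.2808]
orientation: [[-0.719, -0.695, -0.0], [-0.695, 0.719, 0.0], [0.0, 0.0, -1.0]]
wrist_force: [0.0, 0.5, -0.8]
grip_width: 0.0854
gripper_force: 0.0
```

>>> {"method": "send_rows", "body": {"commands": [[0,0,0,0,0,-0.947,1],[0,0,0,0,0,-0.947,1],[0,0,0,0,0,-0.948,1],[0,0,0,0,0,-0.947,1],[0,0,0,0,0,-0.948,1],[0,0,0,0,0,-0.947,1],[0,0,0,0,0,-0.948,1],[0,0,0,0,0,-0.947,1]]}}

```text
t: 31.63
tcp_pos: [0.4194, 0.0204, 0.2808]
orientation: [[-0.141, -0.99, -0.0], [-0.99, 0.141, 0.0], [0.0, 0.0, -1.0]]
wrist_force: [-0.1, 1.0, 0.3]
grip_width: 0.0854
gripper_force: 0.0
```

>>> {"method": "send_rows", "body": {"commands": [[0,0,0,0,0,-0.947,1],[0,0,0,0,0,-0.947,1],[0,0,0,0,0,-0.948,1],[0,0,0,0,0,0,1],[0,0,0,0,0,0,1]]}}

```text
t: 32.05
tcp_pos: [0.4194, 0.0204, 0.2808]
orientation: [[0.1, -0.995, -0.0], [-0.995, -0.1, 0.0], [-0.0, 0.0, -1.0]]
wrist_force: [-0.3, -0.7, 0.5]
grip_width: 0.0854
gripper_force: 0.0
```

Run:
```python
from h import *
X,im=snap('wrist','w9.png')
s=state();p=s['tcp_pos'];print(s['t'],p,np.degrees(np.arctan2(s['orientation'][1,0],s['orientation'][0,0])))
for n in ['carriage_a','bore_a']: print(n,find('wrist',n,X))
g=im[200:270,230:340].mean(2)>120
c,sn=np.cos(YAW),np.sin(YAW)
print([np.round(proj('wrist',(.42+c*a*.016-sn*b*.012,.0204+sn*a*.016+c*b*.012,.055),X)).tolist() for a,b in((1,1),(1,-1),(-1,-1),(-1,1))])
# bright-grey head-top blob
hsv=cv2.cvtColor(im,cv2.COLOR_BGR2HSV); m=((hsv[...,1]<40)&(hsv[...,2]>125)).astype(np.uint8)
n,_,st,ce=cv2.connectedComponentsWithStats(m[180:290,220:350]);
for i in range(1,n):
    if st[i,4]>300: print(st[i]+np.array([220,180,0,0,0]))
plan([(*p[:2],.195,275.9,1,1)])
```

```text
32.1 [0.41943871 0.02045147 0.2808355 ] -84.27876515337888
carriage_a [(array([0.4253, 0.007 , 0.0566]), 0.8)]
bore_a [(array([0.4208, 0.012 , 0.0578]), 0.9)]
[[257.0, 253.0], [256.0, 218.0], [308.0, 218.0], [307.0, 253.0]]
[ 253  197   53   57 1792]
4 rows
[[0,0,0.143,0.001,0,-0.009,1.0],[0,0,0.143,0,0,-0.009,1.0],[0,0,0.143,0.001,0.001,-0.009,1.0],[0,0,0,0,0,0,1.0]]
```

>>> {"method": "send_rows", "body": {"commands": [[0,0,0.143,0,0,-0.03,1],[0,0,0.143,0,0,0,1],[0,0,0.143,0,0,0,1],[0,0,0,0,0,0,-1],[0,0,0,0,0,0,-1],[0,0,0,0,0,0,-1],[0,0,0,0,0,0,-1],[0,0,0,0,0,0,-1]]}}

```text
t: 32.87
tcp_pos: [0.4203, 0.0203, 0.1967]
orientation: [[0.105, -0.994, 0.003], [-0.994, -0.105, -0.0], [0.001, -0.003, -1.0]]
wrist_force: [-0.7, 0.8, 5.2]
grip_width: 0.0317
gripper_force: 48.9
```

>>> {"method": "send_rows", "body": {"commands": [[0,0,0,0,0,0,-1],[0,0,0,0,0,0,-1],[0,0,0,0,0,0,-1]]}}

```text
t: 33.12
tcp_pos: [0.4203, 0.0204, 0.1967]
orientation: [[0.105, -0.994, 0.003], [-0.994, -0.105, -0.0], [0.001, -0.003, -1.0]]
wrist_force: [-0.5, 0.3, 5.6]
grip_width: 0.0312
gripper_force: 49.0
```

Run:
```python
from h import *
s=state();p=s['tcp_pos'];z=p[2]+.077;print(s['t'],p,np.degrees(np.arctan2(s['orientation'][1,0],s['orientation'][0,0])),s['wrist_force'],s['grip_width'])
plan([(*p[:2],z,275.9,-1,0),(*rl(0,-75),z,275.9,-1,2)])
```

```text
33.1167 [0.42030883 0.02037021 0.19669947] -83.97329198524626 [-0.54514269  0.31743101  5.59159728] 0.031219883218327426
8 rows
[[0,0,-0.128,-0.011,-0.003,0.008,-1.0],[0,0,-0.128,-0.011,-0.002,0.009,-1.0],[0,-0.001,-0.129,-0.011,-0.003,0.008,-1.0],[-0.115,-0.051,0,0,0,0,-1.0],[-0.114,-0.051,0,0,0,0,-1.0],[-0.115,-0.05,0,0,0,0,-1.0],[0,0,0,0,0,0,-1.0],[0,0,0,0,0,0,-1.0]]
```

>>> {"method": "send_rows", "body": {"commands": [[0,0,-0.128,0,0,0,-1],[0,0,-0.128,0,0,0,-1],[0,0,-0.131,0,0,0,-1],[-0.115,-0.051,0,0,0,0,-1],[-0.114,-0.051,0,0,0,0,-1],[-0.115,-0.051,0,0,0,0,-1],[0,0,0,0,0,0,-1],[0,0,0,0,0,0,-1]]}}

```text
t: 33.78
tcp_pos: [0.4429, 0.093, 0.2735]
orientation: [[0.107, -0.994, 0.002], [-0.994, -0.107, -0.0], [0.0, -0.002, -1.0]]
wrist_force: [-0.2, 0.4, -1.1]
grip_width: 0.0313
gripper_force: 50.6
```

Run:
```python
from h import *
s=state();print(s['t'],s['tcp_pos'])
z=0.2733
w=[(*rl(0,-72),z,275.9,-1,0),(*rl(0,-12),z,275.9,-1,0,.010),(*rl(0,26),z,275.9,-1,0,.01)]
plan(w)
```

```text
33.7833 [0.44294599 0.09295934 0.27349593]
12 rows
[[-0.009,-0.002,0.001,-0.019,-0.002,0.051,-1.0],[-0.043,0,0,0,0,0,-1.0],[-0.043,0,0,0,0,0,-1.0],[-0.043,0,0,0,0,0,-1.0],[-0.043,0,0,0,0,0,-1.0],[-0.043,0,0,0,0,0,-1.0],[-0.043,0,0,0,0,0,-1.0],[-0.042,0,0,0,0,0,-1.0]]
[[-0.048,0,0,0,0,0,-1.0],[-0.047,0,0,0,0,0,-1.0],[-0.048,0,0,0,0,0,-1.0],[-0.047,0,0,0,0,0,-1.0]]
```

>>> {"method": "send_rows", "body": {"commands": [[-0.012,-0.003,0,0,0,0.04,-1],[-0.043,0,0,0,0,0,-1],[-0.043,0,0,0,0,0,-1],[-0.043,0,0,0,0,0,-1]]}}

```text
t: 34.12
tcp_pos: [0.4402, 0.1206, 0.2726]
orientation: [[0.101, -0.995, -0.0], [-0.995, -0.101, 0.0], [-0.0, 0.0, -1.0]]
wrist_force: [0.6, -0.5, -2.9]
grip_width: 0.0315
gripper_force: 50.6
```

>>> {"method": "send_rows", "body": {"commands": [[-0.043,0,0,0,0,0,-1],[-0.043,0,0,0,0,0,-1],[-0.043,0,0,0,0,0,-1],[-0.042,0,0,0,0,0,-1],[0,0,0,0,0,0,-1],[0,0,0,0,0,0,-1]]}}

```text
t: 34.62
tcp_pos: [0.4368, 0.1547, 0.2725]
orientation: [[0.103, -0.995, -0.0], [-0.995, -0.103, -0.0], [0.0, 0.0, -1.0]]
wrist_force: [-0.2, 0.0, -2.0]
grip_width: 0.0314
gripper_force: 50.6
```

Run:
```python
from h import *
s=state();p=s['tcp_pos'];print(s['t'],p,rl(0,-12),s['wrist_force'],np.degrees(np.arctan2(s['orientation'][1,0],s['orientation'][0,0])))
z=0.2733
w=[(*rl(0,26),z,275.9,-1,0,.01)]
for a in range(6,91,6):
    t=np.radians(a); w.append((*rl(90-90*np.cos(t),30+90*np.sin(t)),z,275.9-a,-1,0,.02))
w+= [(*rl(122,120),z,185.9,-1,2,.012)]
plan(w)
```

```text
34.6167 [0.43680515 0.15471778 0.2724507 ] (np.float64(0.43703859016705093), np.float64(0.1545640922256376)) [-0.15440476  0.04840717 -2.00685102] -84.09752769387065
39 rows
[[-0.047,0,-0.001,0,-0.001,0,-1.0],[-0.047,0,-0.001,0,0,0,-1.0],[-0.048,-0.001,-0.001,0.001,-0.001,0,-1.0],[-0.047,0,-0.001,0,0,0,-1.0],[-0.034,-0.001,0,0,0,0.6,-1.0],[-0.033,0,0,0,0,0.6,-1.0],[-0.024,-0.001,0,0,0,0.6,-1.0],[-0.023,0,0,0,0,0.6,-1.0]]
[[-0.024,-0.001,0,0,0,0.6,-1.0],[-0.023,0,0,0,0,0.6,-1.0],[-0.024,-0.001,0,0,0,0.6,-1.0],[-0.023,0,0,0,0,0.6,-1.0],[-0.024,-0.001,0,0,0,0.6,-1.0],[-0.024,-0.001,0,0,0,0.6,-1.0],[-0.023,-0.001,0,0,0,0.6,-1.0],[-0.024,0,0,0,0,0.6,-1.0]]
[[-0.023,-0.001,0,0,0,0.6,-1.0],[-0.024,0,0,0,0,0.6,-1.0],[-0.023,-0.001,0,0,0,0.6,-1.0],[-0.024,0,0,0,0,0.6,-1.0],[-0.023,-0.001,0,0,0,0.6,-1.0],[-0.024,0,0,0,0,0.6,-1.0],[-0.023,-0.001,0,0,0,0.6,-1.0],[-0.024,-0.001,0,0,0,0.6,-1.0]]
[[-0.023,-0.001,0,0,0,0.6,-1.0],[-0.024,0,0,0,0,0.6,-1.0],[-0.024,-0.001,0,0,0,0.6,-1.0],[-0.023,0,0,0,0,0.6,-1.0],[-0.024,-0.001,0,0,0,0.6,-1.0],[-0.023,0,0,0,0,0.6,-1.0],[-0.024,-0.001,0,0,0,0.6,-1.0],[-0.023,-0.001,0,0,0,0.6,-1.0]]
[[-0.024,-0.001,0,0,0,0.6,-1.0],[-0.023,0,0,0,0,0.6,-1.0],[-0.053,0,0,0,0,0,-1.0],[-0.054,0,0,0,0,0,-1.0],[-0.053,0,0,0,0,0,-1.0],[0,0,0,0,0,0,-1.0],[0,0,0,0,0,0,-1.0]]
```

>>> {"method": "send_rows", "body": {"commands": [[-0.047,0,-0.001,0,0,0,-1],[-0.047,0,-0.001,0,0,0,-1],[-0.048,-0.001,-0.001,0,0,0,-1],[-0.047,0,-0.001,0,0,0,-1],[-0.034,-0.001,0,0,0,0.6,-1],[-0.033,0,0,0,0,0.6,-1],[-0.024,-0.001,0,0,0,0.6,-1],[-0.023,0,0,0,0,0.6,-1]]}}

```text
t: 35.28
tcp_pos: [0.4327, 0.2157, 0.2733]
orientation: [[-0.109, -0.994, -0.0], [-0.994, 0.109, 0.0], [-0.0, 0.0, -1.0]]
wrist_force: [-0.1, -0.4, -2.1]
grip_width: 0.0312
gripper_force: 50.6
```

>>> {"method": "send_rows", "body": {"commands": [[-0.024,-0.001,0,0,0,0.6,-1],[-0.023,0,0,0,0,0.6,-1],[-0.024,-0.001,0,0,0,0.6,-1],[-0.023,0,0,0,0,0.6,-1],[-0.024,-0.001,0,0,0,0.6,-1],[-0.024,-0.001,0,0,0,0.6,-1],[-0.023,-0.001,0,0,0,0.6,-1],[-0.024,0,0,0,0,0.6,-1]]}}

```text
t: 35.95
tcp_pos: [0.4445, 0.2511, 0.2733]
orientation: [[-0.504, -0.863, 0.0], [-0.863, 0.504, -0.0], [0.0, -0.0, -1.0]]
wrist_force: [1.1, -1.1, -1.4]
grip_width: 0.0315
gripper_force: 50.6
```

>>> {"method": "send_rows", "body": {"commands": [[-0.023,-0.001,0,0,0,0.6,-1],[-0.024,0,0,0,0,0.6,-1],[-0.023,-0.001,0,0,0,0.6,-1],[-0.024,0,0,0,0,0.6,-1],[-0.023,-0.001,0,0,0,0.6,-1],[-0.024,0,0,0,0,0.6,-1],[-0.023,-0.001,0,0,0,0.6,-1],[-0.024,-0.001,0,0,0,0.6,-1]]}}

```text
t: 36.62
tcp_pos: [0.4696, 0.2784, 0.2731]
orientation: [[-0.812, -0.583, -0.0], [-0.583, 0.812, -0.002], [0.001, -0.001, -1.0]]
wrist_force: [0.4, -3.2, -1.7]
grip_width: 0.0313
gripper_force: 50.6
```

>>> {"method": "send_rows", "body": {"commands": [[-0.023,-0.001,0,0,0,0.6,-1],[-0.024,0,0,0,0,0.6,-1],[-0.024,-0.001,0,0,0,0.6,-1],[-0.023,0,0,0,0,0.6,-1],[-0.024,-0.001,0,0,0,0.6,-1],[-0.023,0,0,0,0,0.6,-1],[-0.024,-0.001,0,0,0,0.6,-1],[-0.023,-0.001,0,0,0,0.6,-1]]}}

```text
t: 37.28
tcp_pos: [0.5035, 0.2935, 0.2729]
orientation: [[-0.979, -0.203, -0.001], [-0.203, 0.979, -0.001], [0.001, -0.001, -1.0]]
wrist_force: [-0.1, -2.3, -0.2]
grip_width: 0.031
gripper_force: 50.7
```

>>> {"method": "send_rows", "body": {"commands": [[-0.024,-0.001,0,0,0,0.6,-1],[-0.023,0,0,0,0,0.6,-1],[-0.053,0,0,0,0,0,-1],[-0.054,0,0,0,0,0,-1],[-0.053,0,0,0,0,0,-1],[0,0,0,0,0,0,-1],[0,0,0,0,0,0,-1]]}}

```text
t: 37.87
tcp_pos: [0.5448, 0.2983, 0.2729]
orientation: [[-0.995, -0.102, -0.001], [-0.102, 0.995, -0.0], [0.001, -0.0, -1.0]]
wrist_force: [-0.1, 0.2, -1.5]
grip_width: 0.0314
gripper_force: 50.6
```

Run:
```python
from h import *
s=state();p=s['tcp_pos'];print(s['t'],p,rl(122,120),s['wrist_force'],s['grip_width'])
grab_frame('side'); print('side',find('side','carriage_a'))
```

```text
37.8667 [0.54476989 0.29830256 0.27291495] (np.float64(0.5447624940355085), np.float64(0.2984514111086418)) [-0.11494064  0.23999283 -1.46381293] 0.03144301359749034
side [(array([0.5867, 0.3161, 0.1069]), 0.78)]
```

>>> {"method": "send_rows", "body": {"commands": [[0,0,0.008,0,0,0,-1],[0,0,0.005,0,0,0,-1],[0,0,0,0,0,0,-1],[0,0,0,0,0,0,1],[0,0,0,0,0,0,1],[0,0,0,0,0,0,1],[0,0,0,0,0,0,1],[0,0,0,0,0,0,1]]}}

```text
t: 38.63
tcp_pos: [0.545, 0.2978, 0.2707]
orientation: [[-0.995, -0.102, -0.0], [-0.102, 0.995, 0.0], [0.0, 0.0, -1.0]]
wrist_force: [0.1, -0.3, -0.5]
grip_width: 0.0855
gripper_force: 0.0
```

>>> {"method": "send_rows", "body": {"commands": [[0,0,-0.1,0,0,0,1],[0,0,-0.18,0,0,0,1],[0,0,-0.18,0,0,0,1],[0.15,-0.08,-0.05,0,0,0,1],[0.15,-0.08,-0.05,0,0,0,1],[0.15,-0.08,-0.05,0,0,0,-1],[0,0,0,0,0,0,-1],[0,0,0,0,0,0,-1]]}}

```text
t: 39.3
tcp_pos: [0.4594, 0.2403, 0.3938]
orientation: [[-0.995, -0.101, 0.001], [-0.101, 0.995, 0.001], [-0.002, 0.0, -1.0]]
wrist_force: [1.1, 0.6, 0.5]
grip_width: 0.0515
gripper_force: 0.0
```

Run:
```python
from h import *
X,im=snap('wrist','w10.png'); np.save('X10.npy',X)
s=state();print(s['t'],s['tcp_pos'])
for n in ['carriage_a','keeper_end']: print(n,find('wrist',n,X))
for q in [(0,0),(0,-44),(90,120),(122,120),(168,120),(190,120)]:
    p=proj('wrist',np.r_[rl(*q),0.115],X); cv2.circle(im,tuple(int(round(v*4)) for v in p),4,(0,0,255),-1,cv2.LINE_AA,2)
cv2.imwrite('pics/w10o.png',im)
```

```text
39.35 [0.46029716 0.24076877 0.39335832]
carriage_a [(array([0.5404, 0.2804, 0.111 ]), 0.95), (array([0.5837, 0.2936, 0.1218]), 0.76)]
keeper_end [(array([0.4364, 0.1478, 0.1146]), 0.94)]
```

View pics/w10o.png

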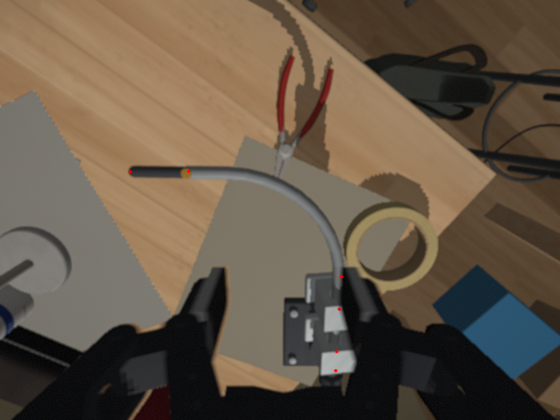

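Both carriages hang between the bend end (341,276) and the collar (336,371), and the keeper is still in line. Now I swing the keeper closed.

Run:
```python
from h import *
z=0.278; th=185.9
w=[(*rl(-25,-36),0.36,th,-1,1),(*rl(-25,-36),z,th,-1,2,0.025)]
for x,y in [(-10,-38),(4,-39),(13,-34.5),(19,-28.5),(23,-22),(26,-19)]: w.append((*rl(x,y),z,th,-1,0,0.012))
w[-1]=w[-1][:5]+(3,0.012)
w+=[(*rl(24,-28),z,th,-1,0),(*rl(24,-28),0.36,th,-1,0),(*rl(-10,0),0.42,th,-1,2)]
plan(w)
```

```text
31 rows
[[0.072,-0.135,0.041,0.001,0.001,-0.003,-1.0],[0.072,-0.135,0.041,0,0.002,-0.003,-1.0],[0.072,-0.134,0.04,0.001,0.001,-0.004,-1.0],[0.072,-0.135,0.041,0,0.002,-0.003,-1.0],[0,0,0,0,0,0,-1.0],[0,0,0.102,0,0,0,-1.0],[0,0,0.103,0,0,0,-1.0],[0,0,0.102,0,0,0,-1.0]]
[[0,0,0.103,0,0,0,-1.0],[0,0,0,0,0,0,-1.0],[0,0,0,0,0,0,-1.0],[-0.037,-0.005,0,0,0,0,-1.0],[-0.038,-0.005,0,0,0,0,-1.0],[-0.035,-0.002,0,0,0,0,-1.0],[-0.035,-0.003,0,0,0,0,-1.0],[-0.045,0.023,0,0,0,0,-1.0]]
[[-0.03,0.03,0,0,0,0,-1.0],[-0.02,0.032,0,0,0,0,-1.0],[-0.015,0.015,0,0,0,0,-1.0],[0,0,0,0,0,0,-1.0],[0,0,0,0,0,0,-1.0],[0,0,0,0,0,0,-1.0],[0.01,-0.045,0,0,0,0,-1.0],[0,0,-0.137,0,0,0,-1.0]]
[[0,0,-0.137,0,0,0,-1.0],[0,0,-0.136,0,0,0,-1.0],[0.057,0.047,-0.1,0,0,0,-1.0],[0.057,0.047,-0.1,0,0,0,-1.0],[0.056,0.046,-0.1,0,0,0,-1.0],[0,0,0,0,0,0,-1.0],[0,0,0,0,0,0,-1.0]]
```

>>> {"method": "send_rows", "body": {"commands": [[0.072,-0.135,0.041,0,0,0,-1],[0.072,-0.135,0.041,0,0,0,-1],[0.072,-0.134,0.04,0,0,0,-1],[0.072,-0.135,0.041,0,0,0,-1],[0,0,0,0,0,0,-1],[0,0,0.102,0,0,0,-1],[0,0,0.103,0,0,0,-1],[0,0,0.102,0,0,0,-1]]}}

```text
t: 40.12
tcp_pos: [0.4151, 0.128, 0.2979]
orientation: [[-0.995, -0.101, 0.001], [-0.101, 0.995, 0.0], [-0.001, 0.0, -1.0]]
wrist_force: [0.5, 0.7, -0.1]
grip_width: -0.0003
gripper_force: 0.0
```

>>> {"method": "send_rows", "body": {"commands": [[0,0,0.103,0,0,0,-1],[0,0,0,0,0,0,-1],[0,0,0,0,0,0,-1],[-0.037,-0.005,0,0,0,0,-1],[-0.038,-0.005,0,0,0,0,-1],[-0.035,-0.002,0,0,0,0,-1],[-0.035,-0.003,0,0,0,0,-1],[-0.045,0.023,0,0,0,0,-1]]}}

```text
t: 40.78
tcp_pos: [0.4524, 0.1329, 0.2785]
orientation: [[-0.995, -0.101, -0.0], [-0.101, 0.995, -0.001], [0.0, -0.001, -1.0]]
wrist_force: [-3.2, -1.1, 0.7]
grip_width: 0.0004
gripper_force: 1.4
```

>>> {"method": "send_rows", "body": {"commands": [[-0.03,0.03,0,0,0,0,-1],[-0.02,0.032,0,0,0,0,-1],[-0.015,0.015,0,0,0,0,-1],[0,0,0,0,0,0,-1],[0,0,0,0,0,0,-1],[0,0,0,0,0,0,-1],[0.01,-0.045,0,0,0,0,-1],[0,0,-0.137,0,0,0,-1]]}}

```text
t: 41.45
tcp_pos: [0.4603, 0.1398, 0.3022]
orientation: [[-0.995, -0.102, -0.006], [-0.102, 0.995, -0.001], [0.006, 0.0, -1.0]]
wrist_force: [-1.2, -0.9, -0.3]
grip_width: -0.0
gripper_force: 0.0
```

>>> {"method": "send_rows", "body": {"commands": [[0,0,-0.137,0,0,0,-1],[0,0,-0.136,0,0,0,-1],[0.057,0.047,-0.1,0,0,0,-1],[0.057,0.047,-0.1,0,0,0,-1],[0.056,0.046,-0.1,0,0,0,-1],[0,0,0,0,0,0,-1],[0,0,0,0,0,0,-1]]}}

```text
t: 42.03
tcp_pos: [0.4253, 0.1653, 0.4211]
orientation: [[-0.995, -0.103, 0.003], [-0.103, 0.995, 0.001], [-0.003, 0.001, -1.0]]
wrist_force: [0.4, -0.7, -0.1]
grip_width: 0.0
gripper_force: 0.0
```

Run:
```python
from h import *
X,im=snap('wrist','w11.png'); np.save('X11.npy',X)
s=state();print(s['t'],s['tcp_pos'])
P={}
for q in [(0,0),(44,0),(90,120),(190,120)]:
    p=proj('wrist',np.r_[rl(*q),0.115],X); P[q]=p; print(q,p)
u,v=P[(0,0)]; x0,y0=int(u)-45,int(v)-20; print('crop',x0,y0)
cv2.imwrite('pics/w11c.png',cv2.resize(im[y0:y0+100,x0:x0+130],None,fx=6,fy=6,interpolation=cv2.INTER_CUBIC))
```

```text
42.0833 [0.42541276 0.16498127 0.4201543 ]
(0, 0) [282.60942893 210.89174682]
(44, 0) [282.65946412 256.42849507]
(90, 120) [407.77915917 299.55312067]
(190, 120) [396.28596182 380.8136682 ]
crop 237 190
```

View pics/w11c.png

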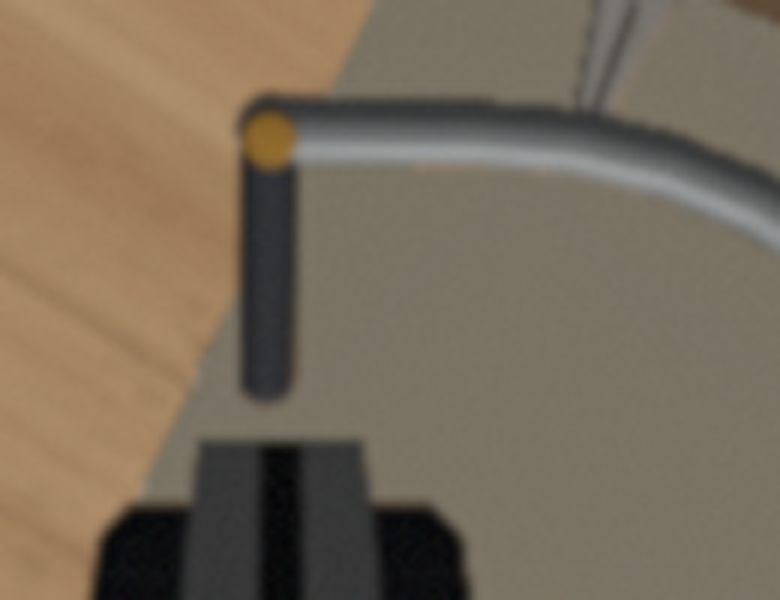

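The keeper stands square across the tip: the pin runs from (270,140) to (267,387), within about 1° of 1.57. A last numeric check of the carriages, then I hand in.

Run:
```python
from h import *
X=T('wrist'); grab_frame('wrist'); print(find('wrist','carriage_a',X), find('wrist','keeper_end',X))
grab_frame('scene'); print(find('scene','carriage_a')); grab_frame('side'); print(find('side','carriage_a'))
print(rl(90,120),rl(122,120),rl(168,120),rl(190,120),state()['t'])
print(close_job())
```

```text
[(array([0.5349, 0.2863, 0.1088]), 0.88)] [(array([0.4527, 0.1694, 0.1148]), 0.64)]
[(array([0.543 , 0.2801, 0.1066]), 0.55), (array([0.5839, 0.2859, 0.1026]), 0.38), (array([0.6293, 0.287 , 0.0114]), 0.2)]
[(array([0.5403, 0.3116, 0.1074]), 0.88), (array([0.5863, 0.3176, 0.1075]), 0.58)]
(np.float64(0.5129334066372087), np.float64(0.295148503996506)) (np.float64(0.5447624940355085), np.float64(0.2984514111086418)) (np.float64(0.5905168071705643), np.float64(0.30319934008233707)) (np.float64(0.6123993047568954), np.float64(0.3054700887219304)) 42.4333
the job is handed in; nothing more can be done
None
```

I handed the job in at about 42 s: both carriages present (the third rack bay was empty) hang on the straight part of the rod between the bend and the stop collar, the keeper is closed within about 1° of square across the tip, and the arm never went near the glue bottle, tape roll or pliers.

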